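# Exchange at the back of the rack

### The arm

A 7-joint arm with a two-finger parallel gripper is mounted at the origin on a cart in front of the work surface, level with it; the furniture and walls round the work are solid. World frame = base frame: x ahead of the robot, y to its left, z up, the work surface at z = 0. Lengths are in m, angles in rad, forces in N, time in s.
With the tool pointing down it reaches from about 0.425 to 0.875 m from the base axis. Payload 8.4 kg.
Tool frame: the origin (TCP) lies between the finger pads; the fingertips stand 17 mm ahead of it and the grasp point (between the pads) lies 2 mm behind it (robot.tip_extent is the z of the fingertips in the tool frame, in m); z points along the fingers, y is the line along which they close (so a half turn about z gives the same grasp; the last joint's range is limited). The gripper opens to 87 mm and grips with 3 to 60 N. Pads are 19 mm wide; open, the fingers measure 117 mm over their backs; the gripper's body (75 mm by 190 mm) begins 51 mm behind the grasp point.
Start: joints at [-1.427, 0.333, 0.04, 1.465, -0.013, 1.343, -0.059], TCP at [0.156, 0.631, 0.24] pointing down, gripper open.
Joint ranges: [-2.58, 2.58], [-0.38, 2.09], [-1.3, 1.39], [0.25, 2.4], [-1.5, 4.64], [0.08, 2.09], [-2.65, 2.65]. Speed limits (rad/s): [2.22, 2.22, 2.79, 2.79, 3.14, 3.14, 3.14].

### API

Orientations are given as a unit quaternion [x, y, z, w].
In Python, from bench import robot gives the robot as it stands.
- The arm moves only by the shell command python3 -m pendant 'ROWS' [FORCE]. ROWS is text: rows parted by semicolons, each of 7 numbers parted by spaces: the shift along the tool's x, y, z scaled (see below), then the turn, a rotation vector about the tool's x, y, z scaled (see below), then the opening, from -1 (shut) to 1 (fully open). In form: x y z ax ay az grip; .... A call has 1 to 5 rows; each row is the pose to reach, as a shift and turn from the pose commanded when the call began, along the tool's axes at that moment, turning the shorter way round; what a row does not reach only later rows make up. The controller multiplies each number of a shift by 30 cm and each number of a turn by pi rad. A row lasts 1/12 s, in which the tool goes at most 41.7 mm and 7.16 degrees, less where a joint would pass 70% of its speed; a pose out of reach is approached as far as the arm can. A call with a number of a shift or a turn outside -1 to 1 is refused whole. A call with a gripper value outside its range is refused whole. The fingers move at their own pace and stop on an object; FORCE is the grip in N (left out, the last holds). Time passes only in rows, so rows that repeat a pose let the fingers close. It gives the time, the measured TCP pose, the force, the opening and the grip force at its end, in the units of the state.
- robot.get_obs(): the state, without advancing time (a new reading comes with each control period).
- robot.get_image(name): name is "side" or "top"; returns the picture (480x640x3 uint8, red, green, blue); there is no depth.
- robot.calibration(name): a dict with "fx", "fy", "cx", "cy" (pixels), "T" (4x4, takes a point from camera to world coordinates). Camera axes: x right, y down, z forward; pixel columns grow to the right and rows downward; lengths in m; the calibration is good to about 2 mm. A picture is of the moment at which its call begins. calibration takes no time and is no camera call.
- robot.sign_off(): hands the job in; it is judged then, once.
The state is a dict: "clock": time; "qpos": joint angles; "joint_vel": joint speeds; "tau": joint torques, N m; "position": TCP position; "tool_rot": TCP orientation; "contact_force": force on the tool from outside, world axes, zero at the start; "wrist_torque": the same for the moment, N m; "opening": finger opening in m; "finger_force": force on a finger pad.
Only numpy, scipy, OpenCV 4.12 (cv2) and the standard library are available. Lean on these libraries where they do the work, as an engineer would, in place of code of your own. Each camera call takes 0.05 s, during which the arm holds its last target. There are 200 camera calls.

### The job

The beech block is needed from the back of the green rack, but the carton and the white tub stand in its way: first stand both upright on the blue mat, without tipping them over, then fetch the block and lay it flat in the middle of the yellow tray. Next lay the tape roll flat in the middle of the dark place at the back of the rack that the block has left, and only then stand the carton and the tub upright in the rack again, each on the spot where it stood at the start.

Things in the scene. Friction and masses are not known exactly. Their poses are not given: they have to be found in the camera images.
- carton: upright folding carton, yellow and white, 30 (its x) by 48 (its y) by 165 mm tall, 0.12 kg; origin at the centre of its underside, z up. It starts on one of the two grey front places of the rack with its 30 mm width along the rack's y; grasp it across the 30 mm
- tub: round white tub with a lid, standing upright, 58 mm across the lid (55 mm below it), 95 mm tall, the lid is the top 17 mm, 0.2 kg; origin at the centre of its underside, z up. It starts on the other grey front place of the rack
- block: plain rectangular beech block, 45 (its x) by 90 (its y) by 35 mm tall, 0.11 kg; origin at the centre of its underside, z up. It starts on the dark place at the back of the rack, its 90 mm length along the rack's y; grasp it across the 45 mm, with room for the fingers once carton and tub are gone
- tape: flat roll of black tape, a disc about 58 mm across and 19 mm high, 0.05 kg (its middle is not an open hole); origin at the centre of its underside, z up. It starts lying on the bench
- rack: green fixed steel rack: floor 190 (x) by 200 (y) by 6 mm thick, with a 5 mm wide bead round its edge up to 16 mm above the bench; origin at the centre of its underside, x points to its back, away from the robot. Two grey squares at x = -0.040, y = +-0.045 m in its frame are the front places; the dark 70 (x) by 100 mm (y) rectangle is the back place
- back_place (a point): centre of the dark back place of the rack, on the rack's floor, 6 mm above the bench (x = +0.025, y = 0 in the rack's frame); axes as the rack
- mat: flat blue fixed mat, 100 (its x) by 190 (its y) by 4 mm thick, with a white line at either end; origin at the centre of its underside, z up. The side area for carton and tub. Mat, tray and tape start in a row along the bench's front edge, in any order. A tool chest and a lamp rise above the bench to the left of the rack (y > 0 with x > 0.50 m): go round in front of them
- tray: yellow fixed shallow square tray, 140 by 140 mm, floor 3 mm thick, rim 3 mm wide standing 8 mm above the bench; origin at the centre of its underside, z up
Not all that is in view belongs to the job. What is shaped like the carton but purple is not meant.

How it is judged:
By the outcome, as a careful person would: the job done as asked, in the order asked, and still so for the second after the job is handed in, with the robot touching nothing.
It also fails if it takes over 147 s, if anything falls off the work surface, if the arm or the gripper's body presses on something with over 40 N, if the wrist force passes 120 N, or if a joint passes its speed limit or range.

## Working session

There is one attempt and no reset: what is moved stays moved. The work goes in short steps, Python scripts to look and compute and a shell command to move; the robot and the scene stay as the last step left them, time stands still between calls to the robot, and variables do not carry over. Pictures are saved under pics/ and viewed, at most 14 in all, crops included, and the job is handed in when it is done.

```bash
mkdir -p pics; ls
python3 - <<'E'
from bench import robot
import cv2,numpy as np
o=robot.get_obs();print({k:np.round(v,3) for k,v in o.items()},robot.tip_extent)
for n in("side","top"):
    c=robot.calibration(n);print(n,{k:np.round(v,3) for k,v in c.items()})
    cv2.imwrite(f"pics/{n}0.png",robot.get_image(n)[...,::-1])
E
```

```text
pics
{'clock': np.float64(0.0), 'qpos': array([-1.427,  0.334,  0.04 ,  1.466, -0.013,  1.343, -0.058]), 'joint_vel': array([ 0.002, -0.001,  0.002,  0.   , -0.   , -0.002, -0.   ]), 'tau': array([ 0.0000e+00, -6.5637e+01,  1.3360e+00, -4.0379e+01, -6.0000e-02,
        4.5000e-02,  0.0000e+00]), 'position': array([0.156, 0.63 , 0.239]), 'tool_rot': array([ 0.121,  0.993, -0.001, -0.   ]), 'contact_force': array([0.548, 0.29 , 0.453]), 'wrist_torque': array([ 0.017,  0.046, -0.034]), 'finger_force': np.float64(0.0), 'opening': np.float64(0.087)} 0.017
side {'fx': np.float64(536.72), 'fy': np.float64(536.72), 'cx': np.float64(317.645), 'cy': np.float64(248.191), 'T': array([[ 0.996, -0.052,  0.077,  0.497],
       [-0.093, -0.639,  0.764, -0.829],
       [ 0.009, -0.768, -0.641,  0.715],
       [ 0.   ,  0.   ,  0.   ,  1.   ]])}
top {'fx': np.float64(591.779), 'fy': np.float64(591.779), 'cx': np.float64(319.428), 'cy': np.float64(234.851), 'T': array([[ 0.121, -0.97 ,  0.21 ,  0.333],
       [-0.993, -0.119,  0.021, -0.053],
       [ 0.005, -0.211, -0.977,  1.147],
       [ 0.   ,  0.   ,  0.   ,  1.   ]])}
```

View pics/top0.png

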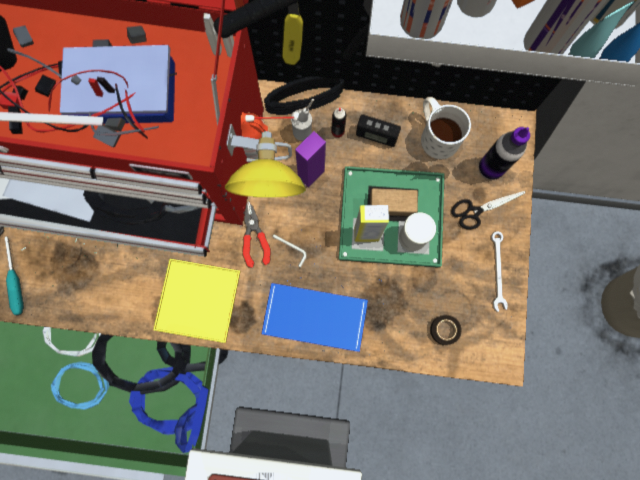

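View pics/side0.png

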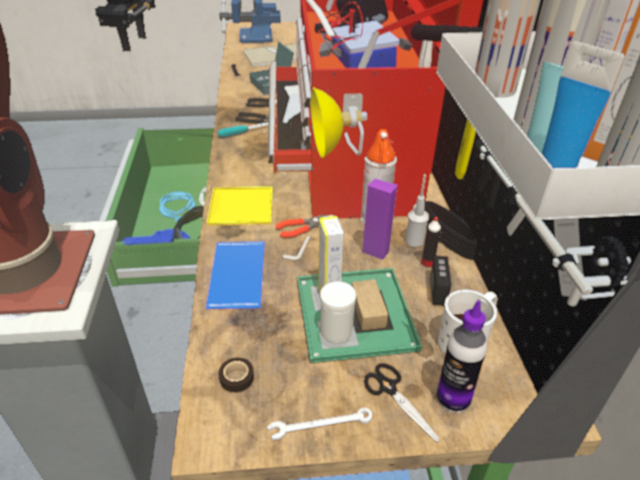

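The top view shows the carton (yellow/white) with its top at about (374,213), the tub lid at (420,228) and the block behind them at (395,200). The tape is at (445,330), the mat at (315,317), the tray at (197,300) and the green rack at (392,217).

Carton candidates: yellow/white at top (374,213) / side (331,250), and purple at top (311,160) / side (378,220). The yellow/white one on the grey rack place fits; the purple one is the decoy. I'll confirm this in a crop.

```bash
cat > h.py <<'E'
from bench import robot
import cv2,numpy as np
C={n:robot.calibration(n) for n in("side","top")}
def ray(n,p):
    c=C[n];d=np.array([(p[0]-c["cx"])/c["fx"],(p[1]-c["cy"])/c["fy"],1.]);T=np.array(c["T"]);return T[:3,3],T[:3,:3]@d
def onz(n,p,z):
    o,d=ray(n,p);return o+d*(z-o[2])/d[2]
def tri(a,b): # pixel in top, pixel in side -> point, miss
    o1,d1=ray("top",a);o2,d2=ray("side",b);d1/=np.linalg.norm(d1);d2/=np.linalg.norm(d2)
    s=np.linalg.lstsq(np.c_[d1,-d2],o2-o1,rcond=None)[0];p,q=o1+s[0]*d1,o2+s[1]*d2
    return (p+q)/2,np.linalg.norm(p-q)
def mask(im,lo,hi,roi):
    m=cv2.inRange(cv2.cvtColor(im,cv2.COLOR_RGB2HSV),np.array(lo),np.array(hi));k=np.zeros_like(m);x0,y0,x1,y1=roi;k[y0:y1,x0:x1]=m[y0:y1,x0:x1];return k
def big(m):
    return max(cv2.findContours(m,cv2.RETR_EXTERNAL,cv2.CHAIN_APPROX_NONE)[0],key=cv2.contourArea)
def quad(c):
    h=cv2.convexHull(c);return cv2.approxPolyN(h,4,ensure_convex=True).reshape(-1,2).astype(float) 
def rect(n,c,z):
    P=np.array([onz(n,p,z)[:2] for p in c.reshape(-1,2).astype(float)])
    (x,y),(w,h),a=cv2.minAreaRect((P*1000).astype(np.float32));return np.round([x,y,w,h,a],1)
E
python3 - <<'E'
from h import *
t,s=robot.get_image("top"),robot.get_image("side")
cv2.imwrite("pics/t1.png",t[...,::-1]);cv2.imwrite("pics/s1.png",s[...,::-1])
a=cv2.resize(t[130:280,290:460],None,fx=2.35,fy=2.35*1.7,interpolation=2)
a=cv2.resize(t[150:275,290:450],(512,400),interpolation=2)  #3.2x
b=cv2.resize(s[170:370,290:430],(280,400),interpolation=2)  #2x
cv2.imwrite("pics/crop1.png",np.hstack([a,b])[...,::-1])
for nm,lo,hi,rt,rs,z in [("mat",(105,120,80),(125,255,255),(250,270,380,360),(200,235,275,315),.004),
  ("tray",(25,120,120),(33,255,255),(140,250,245,350),(195,180,280,230),.008),
  ("rack",(65,80,40),(90,255,255),(330,160,450,275),(290,260,425,365),.016),
  ("tape",(0,0,0),(180,255,75),(420,305,470,355),(210,350,260,400),.019)]:
    for n,im,r in(("top",t,rt),("side",s,rs)):
        c=big(mask(im,lo,hi,r)); print(nm,n,rect(n,c,z),"z0",rect(n,c,0)[:2])
    ct,cs=[np.array(cv2.minEnclosingCircle(big(mask(i,lo,hi,r)))[0]) for i,r in((t,rt),(s,rs))]
    M=[cv2.moments(cv2.convexHull(big(mask(i,lo,hi,r)))) for i,r in((t,rt),(s,rs))]
    print("  tri",*[np.round(v,4) for v in tri(*[(m["m10"]/m["m00"],m["m01"]/m["m00"]) for m in M])])
E
```

```text
mat top [418.8 -38.  189.7  99.5  86.9] z0 [419.1 -38. ]
mat side [418.5 -43.5 187.7  97.2  86.6] z0 [418.1 -39.1]
  tri [ 0.4179 -0.0383 -0.0085] 0.0027
tray top [422.9 190.7 141.7 140.8  87.2] z0 [423.5 192.4]
tray side [422.3 183.7 149.1 141.8  87.2] z0 [421.4 195.2]
  tri [ 0.4217  0.1924 -0.0011] 0.0014
rack top [ 632.6 -165.1  189.2  198.5    2.8] z0 [ 636.8 -166.7]
rack side [ 632.  -175.8  187.1  202.9    2.8] z0 [ 635.1 -160.8]
  tri [ 0.6355 -0.1673 -0.0051] 0.0008
tape top [ 423.4 -285.4   54.5   56.7    4.7] z0 [ 425.  -289.3]
tape side [ 424.3 -298.5   50.1   61.7    2.6] z0 [ 422.3 -284. ]
  tri [ 0.4235 -0.2882  0.0045] 0.0016
```

View pics/crop1.png

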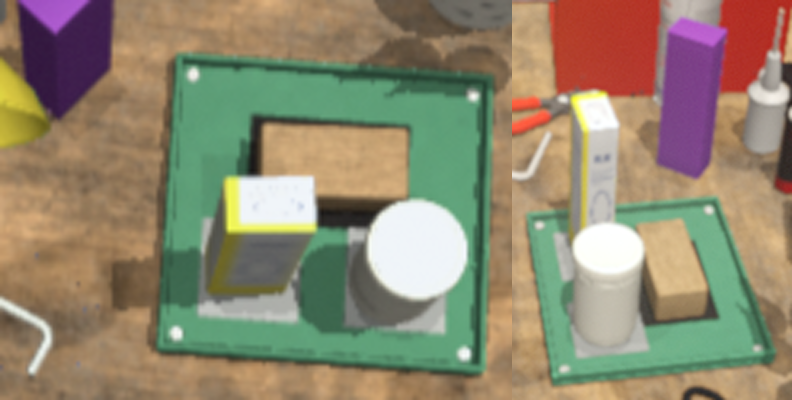

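The crop confirms it: the yellow/white carton stands on the left grey place (crop top face 226–314, 177–228), the tub on the right one, and the purple box is off the rack. Next I'll measure carton, tub and block and check the carton's orientation.

Run:
```python
from h import *
t,s=[cv2.imread(f"pics/{k}1.png")[...,::-1].copy() for k in "ts"]
f=lambda *a:[np.round(v,4) for v in a]
# carton: white/yellow top face
mw=mask(t,(0,0,215),(180,60,255),(355,195,395,230)); c=big(mw); print("ctop white px",cv2.boundingRect(c),rect("top",c,.165))
my=mask(t,(22,100,120),(35,255,255),(345,195,395,250)); print("yellow px top",cv2.boundingRect(my))
c2=big(cv2.morphologyEx(mw|mask(t,(22,60,150),(35,255,255),(355,200,395,224)),3,np.ones((3,3)))); print("ctop all",rect("top",c2,.165))
ms=mask(s,(0,0,225),(180,40,255),(310,205,350,240)); c=big(ms); print("cside px",cv2.boundingRect(c))
# tub lid
ml=mask(t,(0,0,215),(180,40,255),(400,208,442,252)); c=big(ml);et=cv2.fitEllipse(cv2.convexHull(c)); print("lid top",et,rect("top",c,.095))
# block
bt=mask(t,(8,60,120),(25,200,255),(365,184,422,216)); c=big(bt); print("blk top",rect("top",c,.041),cv2.boundingRect(c))
bs=mask(s,(8,50,90),(25,200,255),(350,272,390,335)); c=big(bs); print("blk side",cv2.boundingRect(c))
# grey squares seen in top view (bench level 6mm)
g=mask(t,(0,0,110),(180,40,200),(340,210,440,262)); 
a=np.hstack([cv2.resize(t[195:265,340:445],None,fx=4,fy=4,interpolation=0),cv2.resize(s[200:370:1,305:395],(212,280*1),interpolation=0)])
cv2.imwrite("pics/crop2.png",cv2.resize(np.vstack([cv2.resize(t[195:255,345:445],(500,300),interpolation=2)]),None,fx=1,fy=1)[...,::-1])
cv2.imwrite("pics/crop2.png",np.hstack([cv2.resize(t[195:265,345:445],(500,350),interpolation=2),cv2.resize(s[210:350,310:390],(200,350),interpolation=2)])[...,::-1])
```

```text
ctop white px (365, 205, 23, 15) [ 596.  -122.7   24.7   38.2    7. ]
yellow px top (360, 206, 29, 18)
ctop all [ 592.9 -119.3   30.    47.7    7. ]
cside px (324, 219, 19, 17)
lid top ((419.9756774902344, 227.42445373535156), (29.72639274597168, 31.168506622314453), 116.1106185913086) [ 595.6 -210.2   54.3   55.2    7. ]
blk top [ 657.4 -164.4   45.    87.7    4.5] (372, 188, 46, 25)
blk side (352, 280, 37, 51)
```

View pics/crop2.png

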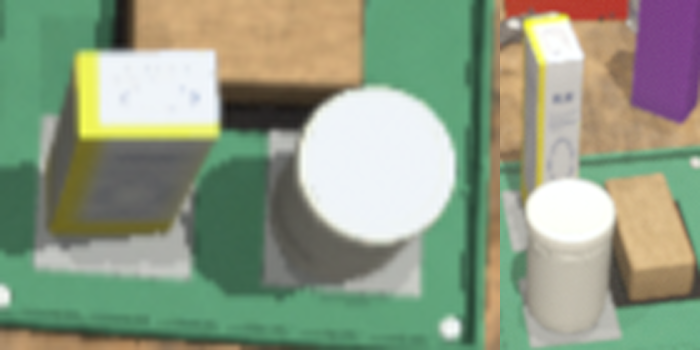

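Measured top faces:

| Item | Position (x, y) | Size | Check |
|---|---|---|---|
| Carton | (.591, −.119) | 30 along x by 48 along y | Sits on its place; turned a quarter from the text's wording |
| Tub | (.594, −.2095) | – | Fits its place |
| Block | (.657, −.164) | 45 by 88 | Fits |
| Mat | (.419, −.038) | – | – |
| Tray | (.423, .192) | – | – |
| Tape | (.423, −.286) | – | – |

The images show the 30 mm width along x, so I will close the fingers along x. Now the first leg.

```bash
cat > plan.py <<'E'
# usage: plan.py x,y,z,phi_deg ...  prints shift/turn numbers for each leg (phi = world yaw of tool y; tool down)
import sys,numpy as np
from scipy.spatial.transform import Rotation as R
from bench import robot
o=robot.get_obs();p,r=np.array(o["position"]),R.from_quat(o["tool_rot"])
y=r.as_matrix()[:,1];print("at",np.round(p,4),"phi",round(np.degrees(np.arctan2(y[1],y[0])),2),"t",round(float(o["clock"]),2),"F",np.round(o["contact_force"],1),"open",round(float(o["opening"]),4))
for a in sys.argv[1:]:
    x=[float(v) for v in a.split(",")];f=np.radians(x[3]);c,s=np.cos(f),np.sin(f)
    q=R.from_matrix(np.array([[-s,c,0],[c,s,0],[0,0,-1]]));d=r.inv().apply(np.array(x[:3])-p);w=(r.inv()*q).as_rotvec()
    print(a,"->",np.round(d/.3,3),np.round(w/np.pi,3),"dist",round(np.linalg.norm(d),3)); p,r=np.array(x[:3]),q
E
python3 - <<'E'
from h import *
t,s=[cv2.imread(f"pics/{k}1.png")[...,::-1].copy() for k in "ts"]
# heights: lid centre; carton top-face corners (typed from crop2: top x5+(345,195), side x2.5+(310,210)); block top corners
es=cv2.fitEllipse(cv2.convexHull(big(mask(s,(0,0,238),(180,30,255),(315,280,358,312)))));print(es)
print("lid",tri((419.98,227.4),es[0]))
A=lambda u,v:(345+u/5,195+v/5);B=lambda u,v:(310+u/2.5,210+v/2.5)
for a,b in[((78,50),(565,16)),((217,52),(580,55)),((217,137),(540,58)),((80,137),(525,22))]: print("carton",tri(A(*a),(310+(b[0]-500)/2.5,210+b[1]/2.5)))
E
python3 plan.py .38,.30,.26,40 .45,-.02,.26,4 .591,-.119,.26,4 .591,-.119,.128,4
```

```text
((337.8160705566406, 294.0666809082031), (24.4674072265625, 34.00027084350586), 93.72821044921875)
lid (array([ 0.59468887, -0.21015076,  0.09563402]), np.float64(0.0015660568320713354))
carton (array([ 0.60330878, -0.09503114,  0.16790281]), np.float64(0.001820771387531467))
carton (array([ 0.60760272, -0.14209374,  0.17052283]), np.float64(0.001977160253137291))
carton (array([ 0.57933232, -0.14483143,  0.1713834 ]), np.float64(0.0011937872498781928))
carton (array([ 0.57433243, -0.09895041,  0.16702146]), np.float64(0.00041850405200060797))
at [0.1562 0.6307 0.239 ] phi 76.09 t 0.2 F [-0.4 -1.1 -0.4] open 0.0872
.38,.30,.26,40 -> [-0.989 -0.891 -0.069] [-0.   0.   0.2] dist 0.4
.45,-.02,.26,4 -> [-0.967 -0.507  0.   ] [0.  0.  0.2] dist 0.328
.591,-.119,.26,4 -> [-0.362  0.446  0.   ] [0. 0. 0.] dist 0.172
.591,-.119,.128,4 -> [0.   0.   0.44] [0. 0. 0.] dist 0.132
```

```bash
python3 -m pendant '-0.495 -0.445 -0.035 0 0 0 1; -0.495 -0.445 -0.035 0 0 0 1; -0.495 -0.445 -0.035 0 0 0 1; -0.495 -0.445 -0.035 0 0 0 1; -0.495 -0.445 -0.035 0 0 0 1'
python3 -m pendant '-0.494 -0.446 -0.034 0 0 0.2 1; -0.494 -0.446 -0.034 0 0 0.2 1; -0.494 -0.446 -0.034 0 0 0.2 1; -0.494 -0.446 -0.034 0 0 0.2 1; -0.494 -0.446 -0.034 0 0 0.2 1'
python3 plan.py .45,-.02,.26,5 .591,-.1195,.26,5 .591,-.1195,.128,5
```

```text
clock: 0.62
position: [0.2702, 0.4627, 0.2501]
tool_rot: [0.122, 0.993, -0.0, 0.0]
contact_force: [0.9, 0.6, 0.8]
opening: 0.087
finger_force: 0.0
clock: 1.03
position: [0.3815, 0.297, 0.2606]
tool_rot: [0.424, 0.906, 0.0, 0.0]
contact_force: [1.0, 0.8, 0.1]
opening: 0.0872
finger_force: 0.0
at [0.3815 0.297  0.2606] phi 39.81 t 1.03 F [1.  0.8 0.1] open 0.0872
.45,-.02,.26,5 -> [-0.958 -0.501  0.002] [ 0.    -0.     0.193] dist 0.324
.591,-.1195,.26,5 -> [-0.371  0.439  0.   ] [0. 0. 0.] dist 0.173
.591,-.1195,.128,5 -> [0.   0.   0.44] [0. 0. 0.] dist 0.132
```

```bash
python3 -m pendant '-0.479 -0.25 0 0 0 0 1; -0.479 -0.25 0 0 0 0 1; -0.479 -0.25 0 0 0 0 1; -0.479 -0.25 0 0 0 0 1; -0.479 -0.25 0 0 0 0 1'
python3 -m pendant '-0.479 -0.25 0 0 0 0.193 1; -0.479 -0.25 0 0 0 0.193 1; -0.479 -0.25 0 0 0 0.193 1; -0.479 -0.25 0 0 0 0.193 1; -0.479 -0.25 0 0 0 0.193 1'
python3 -m pendant '-0.371 0.439 0 0 0 0 1; -0.371 0.439 0 0 0 0 1; -0.371 0.439 0 0 0 0 1; -0.371 0.439 0 0 0 0 1; -0.371 0.439 0 0 0 0 1' >/dev/null
python3 -m pendant '0 0 0 0 0 0 1;0 0 0 0 0 0 1'
python3 - <<'E'
from h import *
t,s=robot.get_image("top"),robot.get_image("side")
cv2.imwrite("pics/t2.png",t[...,::-1]);cv2.imwrite("pics/s2.png",s[...,::-1])
cv2.imwrite("pics/c2.png",np.hstack([cv2.resize(t[110:290,310:470],(400,450)),cv2.resize(s[130:310,270:430],(400,450))])[...,::-1])
E
python3 plan.py .591,-.1195,.26,5 .591,-.1195,.128,5
```

```text
clock: 1.45
position: [0.4173, 0.1347, 0.2606]
tool_rot: [0.425, 0.905, 0.0, 0.0]
contact_force: [0.6, -0.2, 0.4]
opening: 0.0875
finger_force: 0.0
clock: 1.87
position: [0.4521, -0.0236, 0.2607]
tool_rot: [0.678, 0.735, 0.0, 0.001]
contact_force: [0.1, 0.1, 0.6]
opening: 0.087
finger_force: 0.0
clock: 2.45
position: [0.5928, -0.1144, 0.2597]
tool_rot: [0.673, 0.74, -0.001, -0.0]
contact_force: [-0.7, -0.0, 1.0]
opening: 0.0866
finger_force: 0.0
at [ 0.5925 -0.1134  0.2607] phi 5.57 t 2.55 F [-0.4  0.4 -0.7] open 0.0866
.591,-.1195,.26,5 -> [-0.02  -0.007  0.002] [ 0.    -0.     0.003] dist 0.006
.591,-.1195,.128,5 -> [0.   0.   0.44] [0. 0. 0.] dist 0.132
```

View pics/c2.png

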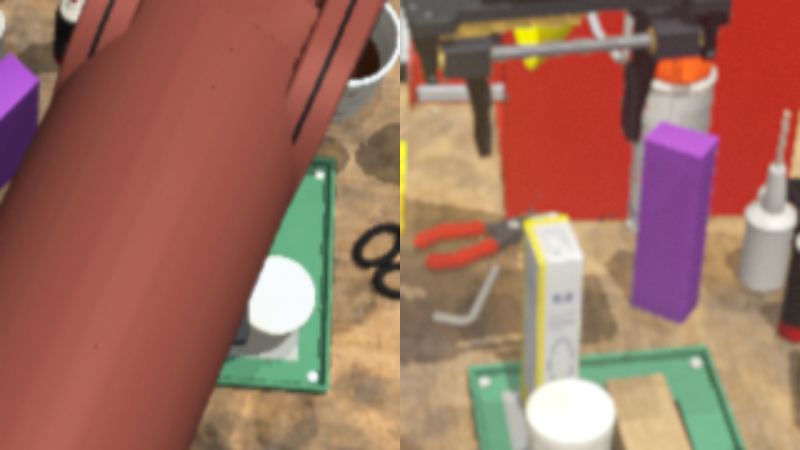

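The side crop shows the open fingers (at x≈482 and 632) straddling the carton top (≈555). I'll correct 6 mm sideways, go down and grip.

```bash
python3 -m pendant '-0.02 -0.007 0.22 0 0 0 1; -0.02 -0.007 0.22 0 0 0 1; -0.02 -0.007 0.34 0 0 0 1; -0.02 -0.007 0.442 0 0 0 1; -0.02 -0.007 0.442 0 0 0 1'
python3 -m pendant '0 0 0 0 0 0 -1;0 0 0 0 0 0 -1;0 0 0 0 0 0 -1;0 0 0 0 0 0 -1;0 0 0 0 0 0 -1' 20
python3 -m pendant '0 0 0 0 0 0 -1;0 0 0 0 0 0 -1;0 0 0 0 0 0 -1;0 0 0 0 0 0 -1;0 0 0 0 0 0 -1' 20
python3 plan.py .591,-.1195,.26,5 .437,.007,.26,5 .437,.007,.127,5
```

```text
clock: 2.97
position: [0.5879, -0.1178, 0.1232]
tool_rot: [0.671, 0.741, -0.001, -0.003]
contact_force: [-0.9, 0.8, -0.8]
opening: 0.087
finger_force: 0.0
clock: 3.38
position: [0.5925, -0.1204, 0.1292]
tool_rot: [0.672, 0.74, 0.001, 0.001]
contact_force: [-1.1, 0.0, 1.1]
opening: 0.0614
finger_force: 0.0
clock: 3.8
position: [0.5916, -0.1204, 0.1276]
tool_rot: [0.672, 0.74, -0.0, -0.0]
contact_force: [-0.5, 0.4, 0.1]
opening: 0.0301
finger_force: 19.7
at [ 0.5916 -0.1204  0.1276] phi 5.53 t 3.8 F [-0.5  0.4  0.1] open 0.0301
.591,-.1195,.26,5 -> [ 0.003 -0.002 -0.441] [-0.     0.     0.003] dist 0.132
.437,.007,.26,5 -> [ 0.465 -0.475  0.   ] [0. 0. 0.] dist 0.199
.437,.007,.127,5 -> [0.    0.    0.443] [0. 0. 0.] dist 0.133
```

```bash
python3 -m pendant '0 0 -0.08 0 0 0 -1; 0 0 -0.17 0 0 0 -1; 0 0 -0.26 0 0 0 -1; 0 0 -0.33 0 0 0 -1; 0 0 -0.34 0 0 0 -1'
python3 -m pendant '0.1 -0.1 0 0 0 0 -1; 0.2 -0.2 0 0 0 0 -1; 0.3 -0.3 0 0 0 0 -1; 0.4 -0.41 0 0 0 0 -1; 0.46 -0.475 0 0 0 0 -1'
python3 -m pendant '0 0 0 0 0 0 -1;0 0 0 0 0 0 -1;0 0 0 0 0 0 -1'
python3 plan.py .437,.007,.16,5.5 .437,.007,.1275,5.5
```

```text
clock: 4.22
position: [0.5932, -0.1211, 0.2335]
tool_rot: [0.672, 0.74, 0.002, 0.002]
contact_force: [0.1, -0.2, -1.5]
opening: 0.0302
finger_force: 19.7
clock: 4.63
position: [0.4338, 0.0048, 0.2286]
tool_rot: [0.671, 0.741, -0.0, -0.0]
contact_force: [1.3, 0.8, -0.9]
opening: 0.03
finger_force: 19.7
clock: 4.88
position: [0.4366, 0.0031, 0.2295]
tool_rot: [0.672, 0.741, 0.0, -0.0]
contact_force: [0.0, -0.7, -0.7]
opening: 0.0302
finger_force: 19.7
at [0.4366 0.0031 0.2295] phi 5.55 t 4.88 F [ 0.  -0.7 -0.7] open 0.0302
.437,.007,.16,5.5 -> [0.013 0.002 0.232] [ 0. -0.  0.] dist 0.07
.437,.007,.1275,5.5 -> [0.    0.    0.108] [0. 0. 0.] dist 0.032
```

```bash
python3 -m pendant '0.005 0 0.07 0 0 0 -1; 0.013 0.002 0.15 0 0 0 -1; 0.013 0.002 0.23 0 0 0 -1; 0.013 0.002 0.29 0 0 0 -1; 0.013 0.002 0.32 0 0 0 -1'
python3 -m pendant '0 0 0.01 0 0 0 -1;0 0 0.02 0 0 0 -1;0 0 0.025 0 0 0 -1;0 0 0.025 0 0 0 -1;0 0 0.025 0 0 0 -1'
python3 plan.py
```

```text
clock: 5.3
position: [0.4361, 0.0057, 0.1313]
tool_rot: [0.673, 0.74, -0.002, -0.0]
contact_force: [0.3, -0.6, -1.3]
opening: 0.0305
finger_force: 19.7
clock: 5.72
position: [0.4373, 0.0072, 0.1269]
tool_rot: [0.672, 0.74, 0.001, 0.0]
contact_force: [-0.2, 0.4, -0.9]
opening: 0.0303
finger_force: 19.7
at [0.4373 0.0072 0.1269] phi 5.53 t 5.72 F [-0.2  0.4 -0.9] open 0.0303
```

```bash
python3 -m pendant '0 0 0.002 0 0 0 -1;0 0 0.003 0 0 0 -1;0 0 0.004 0 0 0 -1;0 0 0.004 0 0 0 -1;0 0 0.004 0 0 0 -1'
python3 -m pendant '0 0 0 0 0 0 -0.1;0 0 0 0 0 0 0;0 0 0 0 0 0 0.1;0 0 0 0 0 0 0.3;0 0 0 0 0 0 0.6'
python3 -m pendant '0 0 0 0 0 0 0.6;0 0 0 0 0 0 0.6;0 0 0 0 0 0 0.6'
python3 -m pendant '0 0 -0.08 0 0 0 0.6; 0 0 -0.18 0 0 0 0.6; 0 0 -0.28 0 0 0 0.6; 0 0 -0.36 0 0 0 1; 0 0 -0.36 0 0 0 1'
python3 plan.py .594,-.210,.235,5.5 .594,-.210,.089,5.5
```

```text
clock: 6.13
position: [0.4371, 0.0073, 0.1254]
tool_rot: [0.672, 0.74, 0.0, 0.0]
contact_force: [-2.0, -0.1, 6.6]
opening: 0.0301
finger_force: 19.7
clock: 6.55
position: [0.4367, 0.0071, 0.1249]
tool_rot: [0.672, 0.74, -0.0, -0.0]
contact_force: [-0.7, 0.1, -0.3]
opening: 0.0533
finger_force: 0.0
clock: 6.8
position: [0.4367, 0.0072, 0.1249]
tool_rot: [0.672, 0.74, -0.0, -0.0]
contact_force: [-0.1, 1.0, 0.2]
opening: 0.0677
finger_force: 0.0
clock: 7.22
position: [0.4389, 0.0074, 0.2374]
tool_rot: [0.672, 0.74, 0.003, 0.001]
contact_force: [0.6, 0.7, 0.3]
opening: 0.0762
finger_force: 0.0
at [0.4389 0.0074 0.2374] phi 5.52 t 7.22 F [0.6 0.7 0.3] open 0.0762
.594,-.210,.235,5.5 -> [-0.771  0.445  0.009] [ 0.002 -0.001  0.   ] dist 0.267
.594,-.210,.089,5.5 -> [0.    0.    0.487] [0. 0. 0.] dist 0.146
```

The carton is seated on the mat, with contact felt at TCP z .1254, 2.2 mm below its rack height. That fits 6 vs 4 mm. Now the tub.

```bash
python3 -m pendant '-0.1 0.06 0 0 0 0 1; -0.2 0.115 0 0 0 0 1; -0.3 0.175 0 0 0 0 1; -0.4 0.23 0 0 0 0 1; -0.45 0.26 0 0 0 0 1'
python3 -m pendant '-0.1 0.06 0 0 0 0 1; -0.2 0.12 0 0 0 0 1; -0.28 0.16 0 0 0 0 1; -0.321 0.185 0.009 0 0 0 1; -0.321 0.185 0.009 0 0 0 1'
python3 -m pendant '0 0 0 0 0 0 1;0 0 0 0 0 0 1;0 0 0 0 0 0 1'
python3 plan.py .594,-.210,.089,5.5
python3 - <<'E'
from h import *
t,s=robot.get_image("top"),robot.get_image("side")
cv2.imwrite("pics/c3.png",np.hstack([cv2.resize(t[150:390,240:470],(400,417)),cv2.resize(s[130:370,190:420],(400,417))])[...,::-1])
E
```

```text
clock: 7.63
position: [0.5286, -0.1231, 0.2328]
tool_rot: [0.673, 0.74, -0.0, 0.001]
contact_force: [0.3, 0.1, -0.2]
opening: 0.0865
finger_force: 0.0
clock: 8.05
position: [0.5922, -0.2136, 0.2286]
tool_rot: [0.673, 0.739, -0.002, 0.0]
contact_force: [-1.6, 0.1, 0.3]
opening: 0.0871
finger_force: 0.0
clock: 8.3
position: [0.5918, -0.2091, 0.2302]
tool_rot: [0.672, 0.741, 0.0, -0.0]
contact_force: [-0.2, 0.8, -0.3]
opening: 0.0869
finger_force: 0.0
at [ 0.5918 -0.2091  0.2302] phi 5.6 t 8.3 F [-0.2  0.8 -0.3] open 0.0869
.594,-.210,.089,5.5 -> [-0.004  0.007  0.471] [ 0.    -0.     0.001] dist 0.141
```

View pics/c3.png

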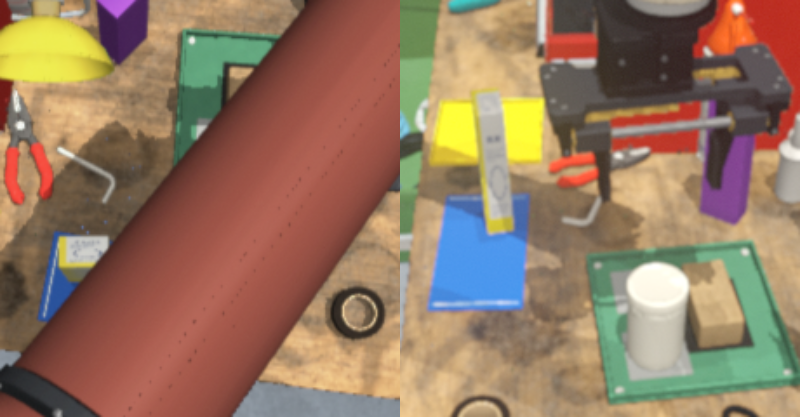

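The side view shows the carton upright on the mat and the fingers (605 and 715) straddling the tub (657). Lower and grip on the lid band.

```bash
python3 -m pendant '-0.003 0.007 0.1 0 0 0 1; -0.003 0.007 0.2 0 0 0 1; -0.003 0.007 0.3 0 0 0 1; -0.003 0.007 0.4 0 0 0 1; -0.003 0.007 0.471 0 0 0 1'
python3 -m pendant '0 0 0 0 0 0 0.7;0 0 0 0 0 0 0.5;0 0 0 0 0 0 -1;0 0 0 0 0 0 -1;0 0 0 0 0 0 -1' 20
python3 -m pendant '0 0 0 0 0 0 -1;0 0 0 0 0 0 -1;0 0 0 0 0 0 -1' 20
python3 plan.py
```

```text
clock: 8.82
position: [0.5933, -0.2094, 0.0867]
tool_rot: [0.672, 0.741, -0.0, -0.001]
contact_force: [-0.9, 0.7, -0.0]
opening: 0.0869
finger_force: 0.0
clock: 9.23
position: [0.5951, -0.2111, 0.0908]
tool_rot: [0.672, 0.74, 0.001, 0.001]
contact_force: [0.1, -0.0, 0.4]
opening: 0.0614
finger_force: 0.0
clock: 9.48
position: [0.5948, -0.2112, 0.0904]
tool_rot: [0.672, 0.74, 0.001, 0.001]
contact_force: [-1.7, 0.5, 7.1]
opening: 0.0578
finger_force: 20.0
at [ 0.5948 -0.2112  0.0904] phi 5.53 t 9.48 F [-1.7  0.5  7.1] open 0.0578
```

```bash
python3 -m pendant '0 0 0 0 0 0 -1;0 0 0 0 0 0 -1'; python3 plan.py
python3 -m pendant '0 0 -0.06 0 0 0 -1; 0 0 -0.13 0 0 0 -1; 0 0 -0.2 0 0 0 -1; 0 0 -0.25 0 0 0 -1; 0 0 -0.25 0 0 0 -1'
python3 plan.py .434,-.088,.16,5.5 .434,-.088,.0885,5.5
```

```text
clock: 9.65
position: [0.5948, -0.2113, 0.0904]
tool_rot: [0.672, 0.74, 0.001, 0.001]
contact_force: [-0.9, 0.4, 7.2]
opening: 0.0574
finger_force: 20.0
at [ 0.5948 -0.2113  0.0904] phi 5.53 t 9.65 F [-0.9  0.4  7.2] open 0.0574
clock: 10.07
position: [0.5955, -0.2117, 0.1674]
tool_rot: [0.672, 0.74, 0.001, 0.002]
contact_force: [0.3, -0.5, -1.6]
opening: 0.0576
finger_force: 20.0
at [ 0.5955 -0.2117  0.1674] phi 5.53 t 10.07 F [ 0.3 -0.5 -1.6] open 0.0576
.434,-.088,.16,5.5 -> [ 0.462 -0.496  0.022] [0.001 0.    0.   ] dist 0.204
.434,-.088,.0885,5.5 -> [0.    0.    0.238] [0. 0. 0.] dist 0.072
```

```bash
python3 -m pendant '0.1 -0.1 0 0 0 0 -1; 0.2 -0.2 0 0 0 0 -1; 0.3 -0.3 0 0 0 0 -1; 0.4 -0.41 0 0 0 0 -1; 0.462 -0.496 0 0 0 0 -1'
python3 -m pendant '0 0 0 0 0 0 -1; 0 0 0.05 0 0 0 -1; 0 0 0.12 0 0 0 -1; 0 0 0.18 0 0 0 -1; 0 0 0.22 0 0 0 -1'
python3 -m pendant '0 0 0 0 0 0 -1;0 0 0 0 0 0 -1;0 0 0 0 0 0 -1'
python3 plan.py .434,-.088,.0885,5.5
```

```text
clock: 10.48
position: [0.437, -0.0894, 0.1625]
tool_rot: [0.672, 0.741, -0.001, -0.001]
contact_force: [-0.8, 1.2, -1.3]
opening: 0.0575
finger_force: 20.0
clock: 10.9
position: [0.4378, -0.0905, 0.0964]
tool_rot: [0.672, 0.74, -0.0, -0.002]
contact_force: [-0.1, -0.4, -2.4]
opening: 0.0581
finger_force: 20.0
clock: 11.15
position: [0.4391, -0.0912, 0.0987]
tool_rot: [0.673, 0.74, -0.0, -0.001]
contact_force: [0.4, -0.1, -1.9]
opening: 0.0577
finger_force: 20.0
at [ 0.4391 -0.0912  0.0987] phi 5.48 t 11.15 F [ 0.4 -0.1 -1.9] open 0.0577
.434,-.088,.0885,5.5 -> [ 0.012 -0.016  0.034] [-0. -0. -0.] dist 0.012
```

```bash
python3 -m pendant '0.005 -0.006 0.01 0 0 0 -1;0.01 -0.014 0.02 0 0 0 -1;0.01 -0.016 0.028 0 0 0 -1;0.01 -0.016 0.033 0 0 0 -1;0.01 -0.016 0.034 0 0 0 -1'
python3 -m pendant '0 0 0.001 0 0 0 -1;0 0 0.002 0 0 0 -1;0 0 0.002 0 0 0 -1'
python3 plan.py
```

```text
clock: 11.57
position: [0.4337, -0.0887, 0.0884]
tool_rot: [0.672, 0.74, -0.0, -0.001]
contact_force: [-6.1, -0.9, 11.4]
opening: 0.0575
finger_force: 20.0
clock: 11.82
position: [0.4338, -0.0888, 0.0883]
tool_rot: [0.673, 0.74, -0.0, -0.002]
contact_force: [-8.4, 0.0, 18.8]
opening: 0.0575
finger_force: 20.0
at [ 0.4338 -0.0888  0.0883] phi 5.48 t 11.82 F [-8.4  0.  18.8] open 0.0575
```

```bash
python3 -m pendant '0 0 -0.003 0 0 0 -1;0 0 -0.003 0 0 0 -1;0 0 -0.003 0 0 0 0.6;0 0 -0.003 0 0 0 0.8;0 0 -0.003 0 0 0 0.8'
python3 -m pendant '0 0 0 0 0 0 0.9;0 0 0 0 0 0 0.9;0 0 0 0 0 0 0.9'
python3 -m pendant '0 0 -0.08 0 0 0 0.9; 0 0 -0.18 0 0 0 0.9; 0 0 -0.28 0 0 0 0.9; 0 0 -0.35 0 0 0 0.5; 0 0 -0.35 0 0 0 0.5'
python3 plan.py .657,-.164,.19,3.5 .657,-.164,.029,3.5
```

```text
clock: 12.23
position: [0.434, -0.0883, 0.0883]
tool_rot: [0.672, 0.74, -0.0, -0.001]
contact_force: [0.2, -1.1, -0.3]
opening: 0.0705
finger_force: 0.0
clock: 12.48
position: [0.4339, -0.0884, 0.0883]
tool_rot: [0.672, 0.74, -0.0, -0.001]
contact_force: [0.7, -0.6, 1.0]
opening: 0.0814
finger_force: 0.0
clock: 12.9
position: [0.4362, -0.0887, 0.1972]
tool_rot: [0.672, 0.74, 0.003, 0.001]
contact_force: [0.8, 0.2, -0.1]
opening: 0.0756
finger_force: 0.0
at [ 0.4362 -0.0887  0.1972] phi 5.48 t 12.9 F [ 0.8  0.2 -0.1] open 0.0756
.657,-.164,.19,3.5 -> [-0.32   0.708  0.026] [ 0.001 -0.001  0.011] dist 0.233
.657,-.164,.029,3.5 -> [0.    0.    0.537] [0. 0. 0.] dist 0.161
```

```bash
python3 -m pendant '-0.05 0.11 0 0 0 0 0.4; -0.1 0.22 0 0 0 0 0.4; -0.14 0.33 0 0 0 0 0.4; -0.19 0.43 0 0 0 0 0.4; -0.22 0.5 0.02 0 0 0.011 0.4'
python3 -m pendant '-0.04 0.08 0 0 0 0 0.4; -0.08 0.17 0 0 0 0 0.4; -0.1 0.208 0 0 0 0 0.4; -0.1 0.208 0 0 0 0 0.4; -0.1 0.208 0 0 0 0 0.4'
python3 -m pendant '0 0 0 0 0 0 0.4;0 0 0 0 0 0 0.4'
python3 plan.py .657,-.164,.08,3.5 .657,-.164,.029,3.5
python3 - <<'E'
from h import *
t,s=robot.get_image("top"),robot.get_image("side")
cv2.imwrite("pics/c4.png",np.hstack([cv2.resize(t[150:390,240:470],(400,417)),cv2.resize(s[130:370,190:420],(400,417))])[...,::-1])
E
```

```text
clock: 13.32
position: [0.5926, -0.1395, 0.1859]
tool_rot: [0.684, 0.73, -0.0, -0.001]
contact_force: [-0.7, 0.4, 1.4]
opening: 0.0611
finger_force: 0.0
clock: 13.73
position: [0.6534, -0.1667, 0.1856]
tool_rot: [0.685, 0.728, -0.001, -0.001]
contact_force: [-0.8, -0.4, -0.8]
opening: 0.061
finger_force: 0.0
clock: 13.9
position: [0.6531, -0.1655, 0.1869]
tool_rot: [0.685, 0.729, -0.0, -0.001]
contact_force: [-0.1, 0.7, -0.7]
opening: 0.0607
finger_force: 0.0
at [ 0.6531 -0.1655  0.1869] phi 3.52 t 13.9 F [-0.1  0.7 -0.7] open 0.0607
.657,-.164,.08,3.5 -> [0.004 0.014 0.356] [-0.001 -0.001  0.   ] dist 0.107
.657,-.164,.029,3.5 -> [0.   0.   0.17] [0. 0. 0.] dist 0.051
```

View pics/c4.png

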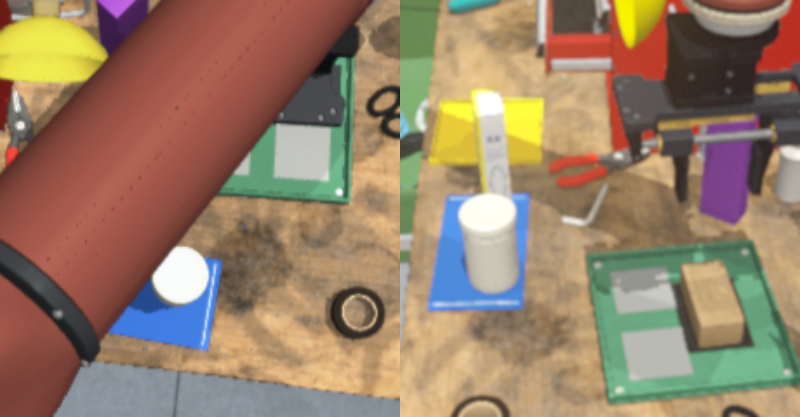

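Carton and tub both stand upright on the mat, and the gripper is above the block. Lower stepwise.

```bash
python3 -m pendant '0.004 0.014 0.07 0 0 0 0.4; 0.004 0.014 0.17 0 0 0 0.4; 0.004 0.014 0.27 0 0 0 0.4; 0.004 0.014 0.35 0 0 0 0.4; 0.004 0.014 0.36 0 0 0 0.4'
python3 -m pendant '0 0 0.03 0 0 0 0.4;0 0 0.07 0 0 0 0.4;0 0 0.11 0 0 0 0.4;0 0 0.15 0 0 0 0.4;0 0 0.165 0 0 0 0.4'
python3 -m pendant '0 0 0 0 0 0 -1;0 0 0 0 0 0 -1;0 0 0 0 0 0 -1;0 0 0 0 0 0 -1;0 0 0 0 0 0 -1' 20
python3 plan.py .657,-.164,.19,3.5 .5,0,.19,3.5 .423,.192,.15,3.5 .423,.192,.026,3.5
```

```text
clock: 14.42
position: [0.6552, -0.1626, 0.0746]
tool_rot: [0.685, 0.729, -0.002, -0.004]
contact_force: [-0.6, -0.3, -0.1]
opening: 0.0609
finger_force: 0.0
clock: 14.83
position: [0.6571, -0.1639, 0.0277]
tool_rot: [0.685, 0.729, -0.001, -0.002]
contact_force: [-0.7, 0.1, -0.5]
opening: 0.061
finger_force: 0.0
clock: 15.25
position: [0.658, -0.1646, 0.03]
tool_rot: [0.685, 0.728, 0.0, -0.001]
contact_force: [0.2, -0.4, 2.5]
opening: 0.0449
finger_force: 20.0
at [ 0.658  -0.1646  0.03  ] phi 3.51 t 15.25 F [ 0.2 -0.4  2.5] open 0.0449
.657,-.164,.19,3.5 -> [ 0.003 -0.004 -0.533] [-0. -0.  0.] dist 0.16
.5,0,.19,3.5 -> [ 0.578 -0.489  0.   ] [0. 0. 0.] dist 0.227
.423,.192,.15,3.5 -> [ 0.654 -0.217  0.133] [0. 0. 0.] dist 0.211
.423,.192,.026,3.5 -> [0.    0.    0.413] [0. 0. 0.] dist 0.124
```

Block held (44.9 mm). The chest rises beside the tray, so I'll fly at z .25 in front of it and turn the gripper to close along y over the tray, keeping its long body out of the chest.

```bash
python3 -m pendant '0 0 -0.1 0 0 0 -1; 0 0 -0.2 0 0 0 -1; 0 0 -0.32 0 0 0 -1; 0 0 -0.44 0 0 0 -1; 0 0 -0.56 0 0 0 -1'
python3 -m pendant '0 0 -0.1 0 0 0 -1; 0 0 -0.18 0 0 0 -1;0 0 -0.18 0 0 0 -1;0 0 -0.18 0 0 0 -1'
python3 plan.py .45,-.09,.25,3.5 .435,.1,.25,87 .423,.192,.25,87
```

```text
clock: 15.67
position: [0.6576, -0.1645, 0.1993]
tool_rot: [0.685, 0.728, -0.0, -0.001]
contact_force: [0.2, 0.5, -1.0]
opening: 0.0452
finger_force: 20.0
clock: 16.0
position: [0.6585, -0.1649, 0.2529]
tool_rot: [0.685, 0.728, 0.001, 0.0]
contact_force: [-0.6, -0.3, -1.0]
opening: 0.0452
finger_force: 20.0
at [ 0.6585 -0.1649  0.2529] phi 3.52 t 16.0 F [-0.6 -0.3 -1. ] open 0.0452
.45,-.09,.25,3.5 -> [ 0.292 -0.678  0.009] [ 0. -0.  0.] dist 0.222
.435,.1,.25,87 -> [ 0.635 -0.011  0.   ] [ 0.     0.    -0.464] dist 0.191
.423,.192,.25,87 -> [0.056 0.304 0.   ] [0. 0. 0.] dist 0.093
```

```bash
python3 -m pendant '0.05 -0.12 0 0 0 0 -1; 0.1 -0.24 0 0 0 0 -1; 0.15 -0.36 0 0 0 0 -1; 0.2 -0.48 0 0 0 0 -1; 0.25 -0.59 0 0 0 0 -1'
python3 -m pendant '0.04 -0.09 0 0 0 -0.04 -1; 0.04 -0.09 0 0 0 -0.08 -1;0.04 -0.09 0 0 0 -0.12 -1;0.04 -0.09 0 0 0 -0.16 -1;0.04 -0.09 0 0 0 -0.19 -1'
python3 -m pendant '0 0 0 0 0 -0.04 -1;0 0 0 0 0 -0.08 -1;0 0 0 0 0 -0.12 -1;0 0 0 0 0 -0.16 -1;0 0 0 0 0 -0.19 -1'
python3 -m pendant '0 0 0 0 0 -0.04 -1;0 0 0 0 0 -0.08 -1;0 0 0 0 0 -0.084 -1'
python3 plan.py .435,.09,.25,87 .423,.192,.25,87
```

```text
clock: 16.42
position: [0.493, -0.1067, 0.252]
tool_rot: [0.686, 0.728, -0.003, -0.003]
contact_force: [-1.3, 1.5, 0.0]
opening: 0.045
finger_force: 20.0
clock: 16.83
position: [0.4674, -0.0964, 0.2541]
tool_rot: [0.441, 0.897, 0.0, -0.003]
contact_force: [0.3, -0.5, -0.9]
opening: 0.0451
finger_force: 20.0
clock: 17.25
position: [0.4675, -0.0967, 0.254]
tool_rot: [0.158, 0.987, 0.0, -0.003]
contact_force: [-0.1, -0.7, -0.8]
opening: 0.0448
finger_force: 20.0
clock: 17.5
position: [0.4676, -0.0967, 0.2542]
tool_rot: [0.027, 1.0, 0.001, -0.003]
contact_force: [-0.6, -0.7, -1.5]
opening: 0.0451
finger_force: 20.0
at [ 0.4676 -0.0967  0.2542] phi 86.93 t 17.5 F [-0.6 -0.7 -1.5] open 0.0451
.435,.09,.25,87 -> [0.142 0.615 0.016] [ 0.    -0.002 -0.   ] dist 0.19
.423,.192,.25,87 -> [0.058 0.337 0.   ] [0. 0. 0.] dist 0.103
```

```bash
python3 -m pendant '0.03 0.12 0 0 0 0 -1; 0.06 0.24 0 0 0 0 -1; 0.09 0.36 0 0 0 0 -1; 0.12 0.48 0 0 0 0 -1; 0.142 0.6 0 0 0 0 -1'
python3 -m pendant '0.02 0.1 0 0 0 0 -1; 0.04 0.21 0 0 0 0 -1; 0.05 0.3 0 0 0 0 -1; 0.058 0.35 0 0 0 0 -1; 0.058 0.35 0 0 0 0 -1'
python3 -m pendant '0 0 0 0 0 0 -1;0 0 0 0 0 0 -1'
python3 plan.py .423,.191,.05,87 .423,.191,.028,87
python3 - <<'E'
from h import *
t,s=robot.get_image("top"),robot.get_image("side")
cv2.imwrite("pics/c5.png",np.hstack([cv2.resize(t[150:390,120:350],(400,417)),cv2.resize(s[60:300,160:390],(400,417))])[...,::-1])
E
```

```text
clock: 17.92
position: [0.4353, 0.0867, 0.2546]
tool_rot: [0.032, 0.999, 0.001, -0.003]
contact_force: [-0.1, 0.2, -0.7]
opening: 0.0449
finger_force: 20.0
clock: 18.33
position: [0.4245, 0.1941, 0.2548]
tool_rot: [0.029, 1.0, -0.0, -0.002]
contact_force: [-1.1, 0.8, -0.5]
opening: 0.0451
finger_force: 20.0
clock: 18.5
position: [0.4259, 0.1895, 0.2553]
tool_rot: [0.032, 0.999, 0.0, -0.002]
contact_force: [1.0, -0.8, -0.1]
opening: 0.0449
finger_force: 20.0
at [0.4259 0.1895 0.2553] phi 86.36 t 18.5 F [ 1.  -0.8 -0.1] open 0.0449
.423,.191,.05,87 -> [0.007 0.004 0.684] [ 0.    -0.001 -0.004] dist 0.205
.423,.191,.028,87 -> [0.    0.    0.073] [0. 0. 0.] dist 0.022
```

View pics/c5.png

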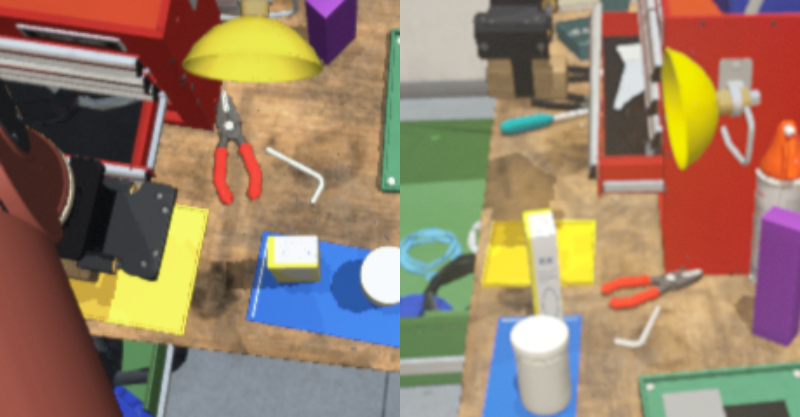

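Both stand on the mat, and the block hangs over the tray with an open drawer nearby. Check how far out the drawer front reaches before lowering.

Run:
```python
from h import *
# drawer's near right corner: top crop (155,165)->(209,245), bottom end ~ (140,175); side crop (597,185)
for a in[(120+155/1.739,150+97/1.739),(120+135/1.739,150+172/1.739)]:
    for z in(0,.1,.2): print(z,np.round(onz("top",a,z),3))
for b in[(160+200/1.739,60+185/1.739),(160+192/1.739,60+150/1.739)]:
    for z in(0,.05,.1,.2): print("s",z,np.round(onz("side",b,z),3))
print(tri((120+135/1.739,150+172/1.739),(160+203/1.739,60+185/1.739)))
```

```text
0 [0.612 0.199 0.   ]
0.1 [0.588 0.177 0.1  ]
0.2 [0.563 0.155 0.2  ]
0 [0.522 0.207 0.   ]
0.1 [0.506 0.184 0.1  ]
0.2 [0.489 0.162 0.2  ]
s 0 [0.506 0.354 0.   ]
s 0.05 [0.505 0.271 0.05 ]
s 0.1 [0.504 0.189 0.1  ]
s 0.2 [0.503 0.023 0.2  ]
s 0 [0.497 0.459 0.   ]
s 0.05 [0.497 0.368 0.05 ]
s 0.1 [0.497 0.278 0.1  ]
s 0.2 [0.497 0.098 0.2  ]
(array([0.50686383, 0.18404265, 0.10231713]), np.float64(0.002532560419972114))
```

```bash
python3 -m pendant '0.007 0.004 0.11 0 0 -0.004 -1; 0.007 0.004 0.24 0 0 -0.004 -1; 0.007 0.004 0.37 0 0 -0.004 -1; 0.007 0.004 0.5 0 0 -0.004 -1; 0.007 0.004 0.6 0 0 -0.004 -1'
python3 -m pendant '0 0 0.05 0 0 0 -1;0 0 0.1 0 0 0 -1;0 0 0.12 0 0 0 -1;0 0 0.12 0 0 0 -1;0 0 0.12 0 0 0 -1'
python3 plan.py .423,.191,.027,87
```

```text
clock: 19.02
position: [0.4225, 0.1912, 0.0737]
tool_rot: [0.025, 1.0, 0.001, -0.002]
contact_force: [-0.2, 0.8, -1.2]
opening: 0.0447
finger_force: 20.0
clock: 19.43
position: [0.4234, 0.1922, 0.0403]
tool_rot: [0.025, 1.0, 0.001, -0.002]
contact_force: [0.1, -0.1, -0.2]
opening: 0.0449
finger_force: 20.0
at [0.4234 0.1922 0.0403] phi 87.17 t 19.43 F [ 0.1 -0.1 -0.2] open 0.0449
.423,.191,.027,87 -> [ 0.001 -0.004  0.044] [ 0.    -0.001  0.001] dist 0.013
```

```bash
python3 -m pendant '0.001 -0.004 0.01 0 0 0 -1;0.001 -0.004 0.02 0 0 0 -1;0.001 -0.004 0.03 0 0 0 -1;0.001 -0.004 0.038 0 0 0 -1;0.001 -0.004 0.042 0 0 0 -1'
python3 -m pendant '0 0 0.001 0 0 0 -1;0 0 0.002 0 0 0 -1;0 0 0.002 0 0 0 -1'
python3 -m pendant '0 0 0 0 0 0 0;0 0 0 0 0 0 0.1;0 0 0 0 0 0 0.2;0 0 0 0 0 0 0.4;0 0 0 0 0 0 0.4'
python3 -m pendant '0 0 -0.05 0 0 0 0.4;0 0 -0.15 0 0 0 0.4;0 0 -0.27 0 0 0 0.5;0 0 -0.4 0 0 0 0.6;0 0 -0.5 0 0 0 0.6'
python3 -m pendant '0 0 -0.12 0 0 0 0.8;0 0 -0.2 0 0 0 0.8;0 0 -0.2 0 0 0 0.8'
python3 plan.py .45,.06,.24,50 .46,-.12,.24,4 .423,-.286,.2,4 .423,-.286,.021,4
```

```text
clock: 19.85
position: [0.4224, 0.1916, 0.027]
tool_rot: [0.024, 1.0, 0.001, -0.002]
contact_force: [-1.0, -0.1, 1.4]
opening: 0.0454
finger_force: 20.0
clock: 20.1
position: [0.4224, 0.1916, 0.0269]
tool_rot: [0.024, 1.0, 0.001, -0.002]
contact_force: [-3.8, 0.6, 8.5]
opening: 0.0449
finger_force: 20.0
clock: 20.52
position: [0.4225, 0.1915, 0.0265]
tool_rot: [0.024, 1.0, 0.001, -0.002]
contact_force: [-0.2, -0.4, -0.5]
opening: 0.0574
finger_force: 0.0
clock: 20.93
position: [0.4238, 0.1906, 0.179]
tool_rot: [0.025, 1.0, 0.001, -0.001]
contact_force: [0.7, 1.2, -0.7]
opening: 0.0681
finger_force: 0.0
clock: 21.18
position: [0.4253, 0.1923, 0.2412]
tool_rot: [0.024, 1.0, 0.004, 0.0]
contact_force: [0.8, 0.2, -0.0]
opening: 0.0767
finger_force: 0.0
at [0.4253 0.1923 0.2412] phi 87.22 t 21.18 F [ 0.8  0.2 -0. ] open 0.0767
.45,.06,.24,50 -> [-0.104 -0.437  0.001] [ 0.002 -0.001  0.207] dist 0.135
.46,-.12,.24,4 -> [-0.411 -0.438  0.   ] [0.    0.    0.256] dist 0.18
.423,-.286,.2,4 -> [-0.543 -0.162  0.133] [0. 0. 0.] dist 0.175
.423,-.286,.021,4 -> [0.    0.    0.597] [0. 0. 0.] dist 0.179
```

```bash
python3 -m pendant '-0.02 -0.09 0 0 0 0.038 0.8;-0.04 -0.18 0 0 0 0.077 0.8;-0.06 -0.27 0 0 0 0.115 0.8;-0.08 -0.36 0 0 0 0.153 0.8;-0.1 -0.437 0 0 0 0.19 0.8'
python3 plan.py
python3 -m pendant '0 0 0 0 0 0.038 0.8;0 0 0 0 0 0.077 0.8;0 0 0 0 0 0.115 0.8;0 0 0 0 0 0.153 0.8;0 0 0 0 0 0.19 0.8'
python3 -m pendant '0 0 0 0 0 0.038 0.8;0 0 0 0 0 0.077 0.8;0 0 0 0 0 0.083 0.8;0 0 0 0 0 0.083 0.8'
python3 plan.py .45,-.12,.24,4 .423,-.286,.2,4
```

```text
clock: 21.6
position: [0.4468, 0.0568, 0.2358]
tool_rot: [0.32, 0.947, 0.0, -0.002]
contact_force: [0.3, -0.2, -0.8]
opening: 0.0784
finger_force: 0.0
at [0.4468 0.0568 0.2358] phi 52.66 t 21.6 F [ 0.3 -0.2 -0.8] open 0.0784
clock: 22.02
position: [0.4466, 0.0586, 0.2357]
tool_rot: [0.584, 0.811, -0.001, -0.002]
contact_force: [-0.2, 0.9, -0.6]
opening: 0.0783
finger_force: 0.0
clock: 22.35
position: [0.4468, 0.0585, 0.2359]
tool_rot: [0.682, 0.731, -0.001, -0.002]
contact_force: [-0.1, -0.2, -0.5]
opening: 0.0779
finger_force: 0.0
at [0.4468 0.0585 0.2359] phi 3.98 t 22.35 F [-0.1 -0.2 -0.5] open 0.0779
.45,-.12,.24,4 -> [-0.594 -0.031 -0.014] [-0.001 -0.    -0.   ] dist 0.179
.423,-.286,.2,4 -> [-0.546 -0.128  0.133] [0. 0. 0.] dist 0.173
```

Run:
```python
from h import *
t,s=robot.get_image("top"),robot.get_image("side")
for n,im,r in(("top",t,(425,310,467,350)),("side",s,(214,354,258,396))):
    for v in(60,75,90):
        e=cv2.fitEllipse(cv2.convexHull(big(mask(im,(0,0,0),(180,255,v),r))));print(n,v,np.round(e[0],1),np.round(e[1],1),[np.round(onz(n,e[0],z)[:2],4) for z in(.019,.0095)])
# block in tray
c=big(mask(t,(8,60,100),(22,200,255),(150,255,245,345)));print("blk",rect("top",c,.038))
c=big(mask(t,(22,120,120),(33,255,255),(140,250,245,350)));print("tray",rect("top",cv2.convexHull(c),.008))
cv2.imwrite("pics/c6.png",np.hstack([cv2.resize(t[250:350,140:250],(440,400)),cv2.resize(s[170:240,195:275],(350,400))])[...,::-1])
```

```text
top 60 [444.8 329.7] [28.5 30.3] [array([ 0.423, -0.285]), array([ 0.4237, -0.287 ])]
top 75 [444.9 329.7] [29.2 30.9] [array([ 0.4231, -0.2852]), array([ 0.4238, -0.2871])]
top 90 [444.8 329.5] [29.6 31.8] [array([ 0.4234, -0.285 ]), array([ 0.4241, -0.287 ])]
side 60 [236.6 377.9] [24.4 31.3] [array([ 0.4253, -0.3052]), array([ 0.4243, -0.2981])]
side 75 [236.1 375. ] [32.4 33.9] [array([ 0.4244, -0.2995]), array([ 0.4234, -0.2922])]
side 90 [235.9 374.7] [33.1 35.1] [array([ 0.424, -0.299]), array([ 0.423 , -0.2917])]
blk [416.4 246.7 166.1  49.8  10.4]
tray [391.6 239.7  45.2  73.5  87.1]
```

View pics/c6.png

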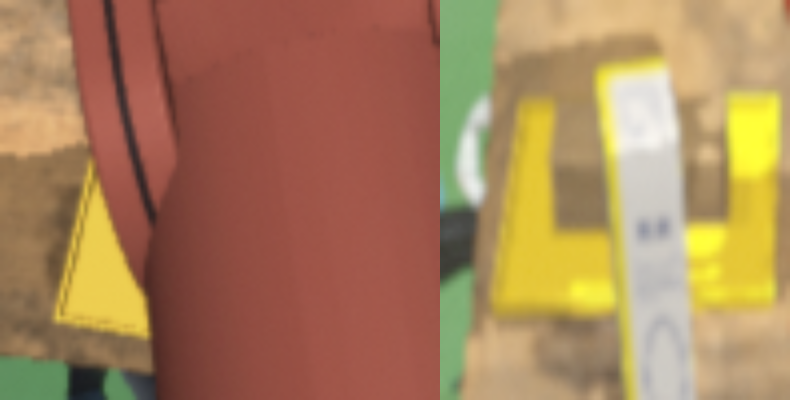

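The block lies flat in the tray (side crop, centre about x 640 between tray edges 500–775). The arm hides it from above. Tape at about (.4235, −.287). Go to it.

```bash
python3 -m pendant '-0.12 0 -0.01 0 0 0 0.9;-0.24 -0.01 -0.014 0 0 0 0.9;-0.36 -0.02 -0.014 0 0 0 0.9;-0.48 -0.03 -0.014 0 0 0 0.9;-0.594 -0.031 -0.014 0 0 0 0.9'
python3 -m pendant '-0.11 -0.02 0.02 0 0 0 0.9;-0.22 -0.05 0.05 0 0 0 0.9;-0.33 -0.08 0.08 0 0 0 0.9;-0.44 -0.11 0.11 0 0 0 0.9;-0.546 -0.128 0.133 0 0 0 0.9'
python3 -m pendant '0 0 0.1 0 0 0 0.9;0 0 0.2 0 0 0 0.9;0 0 0.28 0 0 0 0.9;0 0 0.28 0 0 0 0.9;0 0 0.28 0 0 0 0.9'
python3 plan.py .4235,-.287,.021,4
```

```text
clock: 22.87
position: [0.4491, -0.1217, 0.24]
tool_rot: [0.682, 0.732, -0.0, -0.002]
contact_force: [0.6, 0.4, 0.7]
opening: 0.0825
finger_force: 0.0
clock: 23.28
position: [0.412, -0.2769, 0.2059]
tool_rot: [0.68, 0.733, -0.002, 0.006]
contact_force: [5.0, 0.5, -8.3]
opening: 0.083
finger_force: 0.0
clock: 23.7
position: [0.3894, -0.2631, 0.1376]
tool_rot: [0.682, 0.731, 0.002, 0.017]
contact_force: [0.7, -0.3, 0.6]
opening: 0.0827
finger_force: 0.0
at [ 0.3894 -0.2631  0.1376] phi 4.03 t 23.7 F [ 0.7 -0.3  0.6] open 0.0827
.4235,-.287,.021,4 -> [-0.079  0.098  0.393] [0.008 0.007 0.   ] dist 0.124
```

```bash
python3 - <<'E'
from bench import robot
import numpy as np
o=robot.get_obs();print(np.round(o["qpos"],3),np.round(o["tau"],1),np.round(o["tool_rot"],3))
E
python3 -m pendant '0 0 0 0 0 0 0.9;0 0 0 0 0 0 0.9;0 0 0 0 0 0 0.9'
```

```text
[-1.049 -0.381  1.384  2.084  0.426  1.134  0.215] [  0.1  17.2 -13.2 -32.5   0.   -0.3  -0. ] [0.682 0.731 0.002 0.017]
clock: 23.95
position: [0.3907, -0.2638, 0.1387]
tool_rot: [0.683, 0.731, 0.003, 0.018]
contact_force: [-0.7, -0.1, -0.6]
opening: 0.0829
finger_force: 0.0
```

Joints 2 and 3 are at their limits: the elbow drifted as the hand swung. I'll back out up and outward and watch the joints.

```bash
sed -i 's/^for a in/print("q",np.round(o["qpos"],2))\nfor a in/' plan.py
python3 -m pendant '0 0.03 -0.1 0 0 0 0.9;0 0.07 -0.2 0 0 0 0.9;0 0.12 -0.3 0 0 0 0.9;0 0.2 -0.4 0 0 0 0.9;0 0.3 -0.5 0 0 0 0.9'
python3 plan.py .65,-.2,.29,4
```

```text
clock: 24.37
position: [0.4711, -0.2524, 0.2932]
tool_rot: [0.683, 0.73, 0.002, 0.021]
contact_force: [0.2, 0.1, -1.1]
opening: 0.0827
finger_force: 0.0
at [ 0.4711 -0.2524  0.2932] phi 3.83 t 24.37 F [ 0.2  0.1 -1.1] open 0.0827
q [-1.24 -0.38  1.39  1.74  0.39  1.45  0.16]
.65,-.2,.29,4 -> [0.135 0.606 0.026] [ 0.01   0.009 -0.001] dist 0.186
```

```bash
python3 -m pendant '0.03 0.13 0 0 0 0 0.9;0.06 0.26 0 0 0 0 0.9;0.09 0.38 0 0 0 0 0.9;0.12 0.5 0 0 0 0 0.9;0.135 0.6 0.02 0.01 0.009 0 0.9'
python3 plan.py .65,-.2,.29,4 .65,-.05,.29,4 .65,-.3,.29,4
```

```text
clock: 24.78
position: [0.5118, -0.176, 0.3132]
tool_rot: [0.682, 0.731, 0.011, 0.021]
contact_force: [0.1, -0.0, -0.3]
opening: 0.0826
finger_force: 0.0
at [ 0.5118 -0.176   0.3132] phi 4.05 t 24.78 F [ 0.1 -0.  -0.3] open 0.0826
q [-1.41 -0.38  1.38  1.7   0.39  1.48  0.01]
.65,-.2,.29,4 -> [-0.111  0.45   0.099] [0.014 0.005 0.   ] dist 0.142
.65,-.05,.29,4 -> [0.499 0.035 0.   ] [0. 0. 0.] dist 0.15
.65,-.3,.29,4 -> [-0.831 -0.058  0.   ] [0. 0. 0.] dist 0.25
```

```bash
cat >> plan.py <<'E'
with open("log.txt","a") as f: f.write(" ".join(f"{v:.5f}" for v in [*o["qpos"],*o["position"],*o["tool_rot"]])+"\n")
E
L='python3 plan.py'
python3 -m pendant '0.1 -0.06 0 0 0 0 0.9;0.2 -0.1 0 0 0 0 0.9;0.3 -0.15 0.03 0 0 0 0.9;0.4 -0.18 0.06 0 0 0 0.9;0.5 -0.2 0.1 0 0 0 0.9'; $L
python3 -m pendant '0 0 0 0 0 0 0.9;0 0 0 0.014 0.005 0 0.9;0.08 0 0 0.014 0.005 0 0.9;0.15 0 0 0.014 0.005 0 0.9;0.2 0 0 0.014 0.005 0 0.9';$L .45,.06,.26,4
```

```text
clock: 25.2
position: [0.4414, -0.0315, 0.2776]
tool_rot: [0.683, 0.73, 0.011, 0.021]
contact_force: [0.4, 0.3, -0.4]
opening: 0.0825
finger_force: 0.0
at [ 0.4414 -0.0315  0.2776] phi 3.89 t 25.2 F [ 0.4  0.3 -0.4] open 0.0825
q [-1.11 -0.36  0.87  1.94  0.3   1.4  -0.25]
clock: 25.62
position: [0.438, 0.029, 0.2768]
tool_rot: [0.682, 0.731, 0.0, -0.0]
contact_force: [0.3, -0.7, 0.5]
opening: 0.083
finger_force: 0.0
at [0.438  0.029  0.2768] phi 3.96 t 25.62 F [ 0.3 -0.7  0.5] open 0.083
q [-1.18 -0.28  0.86  1.92  0.21  1.41 -0.31]
.45,.06,.26,4 -> [0.1   0.047 0.056] [-0. -0. -0.] dist 0.037
```

```bash
cat > kin.py <<'E'
import numpy as np
from scipy.spatial.transform import Rotation as R
from scipy.optimize import least_squares
import itertools
D=[[-1.427,.334,.04,1.466,-.013,1.343,-.058,.1562,.6307,.239,.121,.993,-.001,0],
   [-1.049,-.381,1.384,2.084,.426,1.134,.215,.3894,-.2631,.1376,.682,.731,.002,.017]]
D=np.array(D+[list(map(float,l.split())) for l in open("log.txt")])
def fk(p,q,s):
    y,bx,by,bz,L1,L2,L3,a,y7,a2=p; r=R.from_euler("z",y+s[0]*q[0]); t=np.array([bx,by,bz])
    r=r*R.from_euler("y",q[1]); t=t+r.apply([a,0,L1]); r=r*R.from_euler("z",s[1]*q[2])*R.from_euler("y",q[3]); t=t+r.apply([-a,0,L2])
    r=r*R.from_euler("z",s[2]*q[4])*R.from_euler("y",q[5]); t=t+r.apply([a2,0,L3]); return t,r*R.from_euler("z",s[3]*q[6]+y7)
def fit():
    best=None
    for s in itertools.product((1,-1),repeat=4):
      for y7 in(0,1.57,-1.57,3.14):
       for y in(0,-1.57,1.57,3.14):
        f=lambda p:np.concatenate([np.r_[(lambda t,r:np.r_[(t-d[7:10])*10,(R.from_quat(d[10:]).inv()*r).as_rotvec()])(*fk(p,d[:7],s))] for d in D])
        o=least_squares(f,[y,0,0,0,.4,.4,.2,0,y7,0],max_nfev=60)
        if best is None or o.cost<best[0]: best=(o.cost,o.x,s)
    return best
if __name__=="__main__":
    b=fit();print(b); np.savez("kin.npz",p=b[1],s=b[2])
    for d in D: t,r=fk(b[1],d[:7],b[2]);print(np.round((t-d[7:10])*1000,1),np.round(np.degrees((R.from_quat(d[10:]).inv()*r).as_rotvec()),2))
E
time python3 kin.py
```

```text
(np.float64(0.0002504220895344112), array([-3.66323155e-02,  1.91585954e-02, -7.64883841e-03,  2.68875179e-01,
        4.94680449e-01,  5.18623665e-01,  3.71656116e-01, -1.17510035e-02,
        1.53454775e+00,  5.36492891e-05]), (-1, -1, -1, -1))
[ 0.5 -0.1  0.3] [-0.05 -0.01  0.02]
[ 1.  -0.9 -0.4] [ 0.05 -0.02 -0.07]
[-0.8  1.   0.4] [ 0.03 -0.09  0.02]
[-0.8  0.  -0.3] [-0.   -0.    0.02]
real	1m14.461s
user	1m14.760s
sys	0m0.199s
```

```bash
cat > sim.py <<'E'
from kin import *
k=np.load("kin.npz");P,S=k["p"],k["s"]
lo=np.array([-2.58,-.38,-1.3,.25,-1.5,.08,-2.65]);hi=np.array([2.58,2.09,1.39,2.4,4.64,2.09,2.65])
def tgt(w):
    f=np.radians(w[3]);c,s=np.cos(f),np.sin(f);return np.array(w[:3]),R.from_matrix([[-s,c,0],[c,s,0],[0,0,-1]])
def err(q,t,r):
    a,b=fk(P,q,S);return np.r_[t-a,(r*b.inv()).as_rotvec()*.3]
def jac(q,t,r):
    e=err(q,t,r);return e,np.column_stack([(e-err(q+1e-5*np.eye(7)[i],t,r))/1e-5 for i in range(7)])
def go(q,w,lam=0.01):
    t1,r1=tgt(w);t0,r0=fk(P,q,S);w_=(r1*r0.inv()).as_rotvec();n=max(1,int(np.ceil(max(np.linalg.norm(t1-t0)/.02,np.linalg.norm(w_)/.06))))
    for i in range(1,n+1):
        t=t0+(t1-t0)*i/n;r=R.from_rotvec(w_*i/n)*r0
        for _ in range(4):
            e,J=jac(q,t,r);q=np.clip(q+J.T@np.linalg.solve(J@J.T+lam**2*np.eye(6),e),lo,hi)
    return q,np.linalg.norm(err(q,t1,r1)[:3])
E
cat > t1.py <<'E'
from sim import *
d=D[-2][:7];print("pred",np.round(go(d,[.438,.029,.2768,3.96])[0],2),"real",np.round(D[-1][:7],2))
q=np.array(D[0][:7])
for w in[(.38,.30,.26,40),(.45,-.02,.26,5.5),(.591,-.12,.26,5.5),(.591,-.12,.128,5.5),(.591,-.12,.23,5.5),(.437,.007,.23,5.5),(.437,.007,.125,5.5),(.437,.007,.237,5.5),(.594,-.21,.235,5.5),(.594,-.21,.09,5.5),(.594,-.21,.167,5.5),(.434,-.088,.16,5.5),(.434,-.088,.088,5.5),(.434,-.088,.197,5.5),(.657,-.164,.19,3.5),(.657,-.164,.03,3.5),(.657,-.164,.253,3.5),(.467,-.097,.254,16),(.467,-.097,.254,87),(.423,.191,.255,87),(.423,.191,.027,87),(.423,.191,.241,87),(.447,.058,.236,50),(.447,.058,.236,4),(.45,-.12,.24,4),(.4235,-.287,.2,4)]:
    q,e=go(q,w);print(w,np.round(q,2),round(e,4))
E
python3 t1.py
```

```text
pred [-1.17 -0.28  0.85  1.92  0.21  1.41 -0.3 ] real [-1.18 -0.28  0.86  1.92  0.21  1.41 -0.31]
(0.38, 0.3, 0.26, 40) [-1.11 -0.04  0.35  1.84  0.01  1.34 -0.06] 0.0
(0.45, -0.02, 0.26, 5.5) [-0.8  -0.17  0.69  1.92  0.11  1.36 -0.05] 0.0
(0.591, -0.12, 0.26, 5.5) [-0.61  0.26  0.89  1.62 -0.21  1.36  0.41] 0.0
(0.591, -0.12, 0.128, 5.5) [-0.55  0.39  0.85  1.77 -0.32  1.13  0.49] 0.0
(0.591, -0.12, 0.23, 5.5) [-0.6   0.28  0.89  1.66 -0.23  1.31  0.43] 0.0
(0.437, 0.007, 0.23, 5.5) [-0.88 -0.19  0.7   1.99  0.13  1.3  -0.13] 0.0
(0.437, 0.007, 0.125, 5.5) [-0.88 -0.05  0.77  2.12  0.04  1.06 -0.04] 0.0
(0.437, 0.007, 0.237, 5.5) [-0.88 -0.2   0.7   1.98  0.13  1.31 -0.13] 0.0
(0.594, -0.21, 0.235, 5.5) [-0.48  0.38  0.98  1.59 -0.32  1.35  0.63] 0.0
(0.594, -0.21, 0.09, 5.5) [-0.41  0.52  0.89  1.74 -0.45  1.1   0.73] 0.0
(0.594, -0.21, 0.167, 5.5) [-0.45  0.43  0.95  1.67 -0.37  1.23  0.67] 0.0
(0.434, -0.088, 0.16, 5.5) [-0.86 -0.13  0.93  2.08  0.11  1.14  0.12] 0.0
(0.434, -0.088, 0.088, 5.5) [-0.86  0.03  1.    2.16 -0.03  0.97  0.26] 0.0
(0.434, -0.088, 0.197, 5.5) [-0.87 -0
[... 230 characters left out ...]
 1.    1.45 -0.41  1.42  0.55] 0.0
(0.467, -0.097, 0.254, 16) [-0.92 -0.15  0.97  1.89  0.13  1.34  0.29] 0.0
(0.467, -0.097, 0.254, 87) [-1.18 -0.25  1.14  1.89  0.23  1.36  1.42] 0.0
(0.423, 0.191, 0.255, 87) [-1.31 -0.12  0.74  1.9   0.08  1.34  0.92] 0.0
(0.423, 0.191, 0.027, 87) [-1.23  0.24  0.78  2.14 -0.22  0.84  1.2 ] 0.0
(0.423, 0.191, 0.241, 87) [-1.33 -0.11  0.77  1.92  0.08  1.31  0.93] 0.0
(0.447, 0.058, 0.236, 50) [-1.15 -0.18  0.84  1.96  0.14  1.31  0.52] 0.0
(0.447, 0.058, 0.236, 4) [-1.03 -0.16  0.75  1.96  0.11  1.3  -0.25] 0.0
(0.45, -0.12, 0.24, 4) [-0.92 -0.19  1.    1.93  0.17  1.32  0.1 ] 0.0
(0.4235, -0.287, 0.2, 4) [-0.77  0.12  1.39  1.9  -0.13  1.22  0.73] 0.0023
```

```bash
cat > t2.py <<'E'
from sim import *
import sys
rng=np.random.default_rng(0);q0=np.array(D[-1][:7]);res=[]
home=(.46,-.12,.27,4)
print("direct",np.round(go(q0,home)[0],2))
def rw():
    if rng.random()<.5: x,y=rng.uniform(.36,.45),rng.uniform(-.05,.3)
    else: x,y=rng.uniform(.42,.65),rng.uniform(-.35,-.12)
    if np.hypot(x,y)<.42: x=.44
    return (round(x,2),round(y,2),round(rng.choice([.27,.35,.45]),2),int(rng.choice([-80,-40,4,45,90])))
import time;t=time.time()
while time.time()-t<240:
    W=[rw() for _ in range(rng.integers(2,4))]+[home];q=q0;ok=1
    for w in W:
        q,e=go(q,w)
        if e>.003 or (q<=lo+.01).any() or (q>=hi-.01).any(): ok=0;break
    if ok: res.append((q[2],W,np.round(q,2)))
res.sort(key=lambda r:r[0]);print(len(res))
for r in res[:6]:print(r)
E
python3 t2.py
```

```text
direct [-1.15 -0.29  1.13  1.87  0.27  1.4  -0.01]
139
(np.float64(0.5012473224801705), [(0.51, -0.34, np.float64(0.35), -80), (0.59, -0.23, np.float64(0.45), 90), (0.45, -0.2, np.float64(0.45), 90), (0.46, -0.12, 0.27, 4)], array([-0.34, -0.09,  0.5 ,  1.86,  0.05,  1.36,  0.22]))
(np.float64(0.6591648134737871), [(0.57, -0.31, np.float64(0.27), -40), (0.42, -0.26, np.float64(0.35), 90), (0.46, -0.12, 0.27, 4)], array([-0.51, -0.11,  0.66,  1.86,  0.07,  1.36,  0.2 ]))
(np.float64(0.6701939263230506), [(0.36, 0.24, np.float64(0.35), 4), (0.48, -0.25, np.float64(0.27), -80), (0.55, -0.33, np.float64(0.27), 90), (0.46, -0.12, 0.27, 4)], array([-0.53, -0.11,  0.67,  1.86,  0.07,  1.36,  0.2 ]))
(np.float64(0.6984784919422132), [(0.55, -0.25, np.float64(0.27), -40), (0.45, -0.18, np.float64(0.27), 90), (0.43, 0.03, np.float64(0.35), -40), (0.46, -0.12, 0.27, 4)], array([-0.56, -0.11,  0.7 ,  1.86,  0.07,  1.36,  0.19]))
(np.float64(0.736633746436475), [(0.6, -0.2, np.float64(0.27), -40), (0.42, -0.22, np.float64(0.35), 90), (0.46, -0.12, 0.27, 4)], array([-0.6 , -0.12,  0.74,  1.86,  0.08,  1.37,  0.18]))
(np.float64(0.7564340173310417), [(0.42, 0.1, np.float64(0.27), -80), (0.62, -0.24, np.float64(0.27), -80), (0.46, -0.12, 0.27, 4)], array([-0.63, -0.12,  0.76,  1.86,  0.08,  1.37,  0.18]))
```

```bash
cat > chk.py <<'E'
# simulate waypoints from the current joint state: chk.py x,y,z,phi ...
import sys
from sim import *
from bench import robot
q=np.array(robot.get_obs()["qpos"])
for a in sys.argv[1:]:
    q,e=go(q,[float(v) for v in a.split(",")]);m=min((q-lo).min(),(hi-q).min());print(a,np.round(q,2),"err",round(e,4),"margin",round(m,2))
E
A=".45,-.1,.33,-28 .49,-.26,.35,-60 .51,-.34,.35,-80 .54,-.3,.38,-45 .56,-.27,.41,-10 .58,-.25,.44,25 .58,-.24,.45,59 .52,-.22,.45,90 .45,-.2,.4,60 .43,-.24,.3,30 .4235,-.287,.2,4 .4235,-.287,.021,4"
python3 chk.py $A .4235,-.287,.2,4 .657,-.164,.2,4 .657,-.164,.027,4 .657,-.164,.23,4 .437,.007,.24,5.5 .437,.007,.125,5.5 .437,.007,.23,5.5 .591,-.12,.23,5.5 .591,-.12,.128,5.5 .591,-.12,.23,5.5 .434,-.088,.2,5.5 .434,-.088,.088,5.5 .434,-.088,.17,5.5 .594,-.21,.17,5.5 .594,-.21,.09,5.5
python3 plan.py $A
```

```text
.45,-.1,.33,-28 [-0.99 -0.28  0.94  1.8   0.23  1.52 -0.58] err 0.0 margin 0.1
.49,-.26,.35,-60 [-0.81  0.17  1.39  1.59 -0.16  1.52 -0.46] err 0.0 margin 0.0
.51,-.34,.35,-80 [-0.45  0.41  1.33  1.46 -0.4   1.58 -0.54] err 0.0 margin 0.06
.54,-.3,.38,-45 [-0.45  0.34  1.19  1.39 -0.32  1.62 -0.08] err 0.0 margin 0.2
.56,-.27,.41,-10 [-0.41  0.31  1.07  1.32 -0.27  1.67  0.43] err 0.0 margin 0.32
.58,-.25,.44,25 [-0.35  0.31  0.95  1.23 -0.25  1.72  0.98] err 0.0 margin 0.37
.58,-.24,.45,59 [-0.3   0.28  0.86  1.22 -0.21  1.74  1.53] err 0.0 margin 0.35
.52,-.22,.45,90 [-0.36  0.1   0.79  1.36 -0.07  1.71  1.98] err 0.0 margin 0.38
.45,-.2,.4,60 [-0.42 -0.11  0.71  1.61  0.07  1.62  1.34] err 0.0 margin 0.27
.43,-.24,.3,30 [-0.33 -0.09  0.74  1.78  0.06  1.42  0.93] err 0.0 margin 0.29
.4235,-.287,.2,4 [-0.25  0.05  0.82  1.89 -0.04  1.21  0.66] err 0.0 margin 0.43
.4235,-.287,.021,4 [-0.13  0.34  0.77  2.06 -0.31  0.86  0.89] err 0.0 margin 0.34
.4235,-.287,.2,4 [-0.26  0.05  0.84  1.89 -0.04  1.21  0.66] err 0.0 margin 0.43
.657,-.164,.2,4 [-0.33  0.44  0.7   1.51 -0.28  1.3   0.47
[... 1391 characters left out ...]
264  0.   ] [0.    0.    0.111] dist 0.082
.54,-.3,.38,-45 -> [ 0.122 -0.114 -0.1  ] [ 0.     0.    -0.194] dist 0.058
.56,-.27,.41,-10 -> [ 0.118 -0.024 -0.1  ] [ 0.     0.    -0.194] dist 0.047
.58,-.25,.44,25 -> [ 0.077  0.054 -0.1  ] [ 0.     0.    -0.194] dist 0.041
.58,-.24,.45,59 -> [ 0.03   0.014 -0.033] [ 0.     0.    -0.189] dist 0.014
.52,-.22,.45,90 -> [ 0.206 -0.046  0.   ] [ 0.     0.    -0.172] dist 0.063
.45,-.2,.4,60 -> [0.233 0.067 0.167] [0.    0.    0.167] dist 0.088
.43,-.24,.3,30 -> [-0.009 -0.149  0.333] [0.    0.    0.167] dist 0.11
.4235,-.287,.2,4 -> [-0.125 -0.097  0.333] [0.    0.    0.144] dist 0.111
.4235,-.287,.021,4 -> [0.    0.    0.597] [0. 0. 0.] dist 0.179
```

```bash
A=".45,-.05,.33,-28 .5,-.12,.35,-60 .57,-.25,.38,-80 .57,-.26,.38,-46 .58,-.25,.4,-12 .58,-.25,.42,22 .58,-.24,.43,56 .52,-.22,.43,88 .45,-.2,.4,58 .43,-.24,.3,28 .4235,-.287,.2,4 .4235,-.287,.021,4"
python3 chk.py $A 
python3 plan.py $A
```

```text
.45,-.05,.33,-28 [-1.02 -0.27  0.86  1.81  0.21  1.51 -0.67] err 0.0 margin 0.11
.5,-.12,.35,-60 [-0.91 -0.07  1.03  1.66  0.06  1.52 -0.94] err 0.0 margin 0.31
.57,-.25,.38,-80 [-0.53  0.35  1.19  1.38 -0.33  1.62 -0.78] err 0.0 margin 0.2
.57,-.26,.38,-46 [-0.44  0.32  1.07  1.37 -0.28  1.61 -0.21] err 0.0 margin 0.32
.58,-.25,.4,-12 [-0.37  0.31  0.96  1.31 -0.25  1.65  0.34] err 0.0 margin 0.43
.58,-.25,.42,22 [-0.3   0.29  0.87  1.27 -0.22  1.68  0.91] err 0.0 margin 0.41
.58,-.24,.43,56 [-0.26  0.26  0.78  1.26 -0.19  1.69  1.46] err 0.0 margin 0.4
.52,-.22,.43,88 [-0.3   0.09  0.72  1.4  -0.06  1.67  1.94] err 0.0 margin 0.42
.45,-.2,.4,58 [-0.35 -0.1   0.65  1.6   0.06  1.62  1.32] err 0.0 margin 0.28
.43,-.24,.3,28 [-0.26 -0.08  0.68  1.78  0.05  1.42  0.9 ] err 0.0 margin 0.3
.4235,-.287,.2,4 [-0.18  0.05  0.76  1.89 -0.04  1.21  0.66] err 0.0 margin 0.43
.4235,-.287,.021,4 [-0.08  0.33  0.71  2.05 -0.28  0.86  0.86] err 0.0 margin 0.35
at [0.438  0.029  0.2768] phi 3.96 t 25.62 F [ 0.3 -0.7  0.5] open 0.083
q [-1.18 -0.28  0.86  1.92  0.21  1.41 -0.31]
.45,-.05,.33,-28 -> 
[... 159 characters left out ...]
0.492 -0.1  ] [0.    0.    0.111] dist 0.151
.57,-.26,.38,-46 -> [-0.006  0.033  0.   ] [ 0.     0.    -0.189] dist 0.01
.58,-.25,.4,-12 -> [ 0.047 -0.001 -0.067] [ 0.     0.    -0.189] dist 0.024
.58,-.25,.42,22 -> [ 0.     0.    -0.067] [ 0.     0.    -0.189] dist 0.02
.58,-.24,.43,56 -> [ 0.031  0.012 -0.033] [ 0.     0.    -0.189] dist 0.014
.52,-.22,.43,88 -> [ 0.203 -0.057  0.   ] [ 0.     0.    -0.178] dist 0.063
.45,-.2,.4,58 -> [0.236 0.058 0.1  ] [0.    0.    0.167] dist 0.079
.43,-.24,.3,28 -> [-0.014 -0.148  0.333] [0.    0.    0.167] dist 0.11
.4235,-.287,.2,4 -> [-0.128 -0.093  0.333] [0.    0.    0.133] dist 0.111
.4235,-.287,.021,4 -> [0.    0.    0.597] [0. 0. 0.] dist 0.179
```

```bash
python3 -m pendant '-0.05 0 -0.035 0 0 0.036 0.9;-0.11 0.01 -0.07 0 0 0.072 0.9;-0.16 0.014 -0.106 0 0 0.107 0.9;-0.21 0.018 -0.14 0 0 0.143 0.9;-0.265 0.022 -0.177 0 0 0.178 0.9'
python3 -m pendant '-0.026 0.05 -0.013 0 0 0.036 0.9;-0.05 0.1 -0.026 0 0 0.072 0.9;-0.077 0.154 -0.04 0 0 0.107 0.9;-0.1 0.2 -0.054 0 0 0.143 0.9;-0.128 0.257 -0.067 0 0 0.178 0.9'
python3 -m pendant '0 0.1 -0.02 0 0 0.022 0.9;-0.006 0.2 -0.04 0 0 0.044 0.9;-0.01 0.3 -0.06 0 0 0.067 0.9;-0.012 0.4 -0.08 0 0 0.09 0.9;-0.015 0.49 -0.1 0 0 0.111 0.9'
python3 plan.py
python3 -m pendant '0 0.033 0 0 0 -0.038 0.9;0 0.033 0 0 0 -0.076 0.9;0 0.033 0 0 0 -0.114 0.9;0 0.033 0 0 0 -0.152 0.9;0 0.033 0 0 0 -0.189 0.9'
python3 -m pendant '0.01 0 -0.01 0 0 -0.038 0.9;0.02 0 -0.02 0 0 -0.076 0.9;0.03 0 -0.04 0 0 -0.114 0.9;0.04 0 -0.05 0 0 -0.152 0.9;0.047 0 -0.067 0 0 -0.189 0.9'
python3 -m pendant '0 0 -0.01 0 0 -0.038 0.9;0 0 -0.02 0 0 -0.076 0.9;0 0 -0.04 0 0 -0.114 0.9;0 0 -0.05 0 0 -0.152 0.9;0 0 -0.067 0 0 -0.189 0.9'
A=".58,-.24,.43,56 .52,-.22,.43,88 .45,-.2,.4,58 .43,-.24,.3,28 .4235,-.287,.2,4 .4235,-.287,.021,4"
python3 chk.py $A ; python3 plan.py $A
```

```text
clock: 26.03
position: [0.45, -0.052, 0.3302]
tool_rot: [0.859, 0.512, -0.0, -0.0]
contact_force: [0.3, -0.7, 1.0]
opening: 0.0827
finger_force: 0.0
clock: 26.45
position: [0.5003, -0.1221, 0.3503]
tool_rot: [0.967, 0.255, 0.0, -0.0]
contact_force: [1.0, 0.3, -0.0]
opening: 0.083
finger_force: 0.0
clock: 26.87
position: [0.5704, -0.2523, 0.3789]
tool_rot: [0.996, 0.085, -0.001, 0.0]
contact_force: [0.8, 1.2, 1.3]
opening: 0.0827
finger_force: 0.0
at [ 0.5704 -0.2523  0.3789] phi -80.21 t 26.87 F [0.8 1.2 1.3] open 0.0827
q [-0.46  0.42  1.17  1.33 -0.38  1.64 -0.75]
clock: 27.28
position: [0.571, -0.2612, 0.3794]
tool_rot: [0.926, 0.377, -0.001, -0.0]
contact_force: [0.7, 0.4, 0.5]
opening: 0.0827
finger_force: 0.0
clock: 27.7
position: [0.5813, -0.2509, 0.3995]
tool_rot: [0.775, 0.631, -0.0, -0.0]
contact_force: [-0.2, -0.4, 0.1]
opening: 0.0829
finger_force: 0.0
clock: 28.12
position: [0.5811, -0.2512, 0.4196]
tool_rot: [0.557, 0.831, -0.0, -0.0]
contact_force: [0.3, 0.5, 0.3]
opening: 0.0827
finger_force: 0.0
.58,-.24,.43,56 [-0.21  0.25  0.72  1.26 -0.17  1.69  1.45] err 0.0 marg
[... 256 characters left out ...]
2,4 [-0.13  0.05  0.7   1.89 -0.03  1.21  0.65] err 0.0 margin 0.43
.4235,-.287,.021,4 [-0.04  0.32  0.66  2.05 -0.26  0.85  0.84] err 0.0 margin 0.35
at [ 0.5811 -0.2512  0.4196] phi 22.32 t 28.12 F [0.3 0.5 0.3] open 0.0827
q [-0.22  0.33  0.8   1.21 -0.24  1.69  0.9 ]
.58,-.24,.43,56 -> [ 0.036  0.011 -0.035] [-0.    -0.    -0.187] dist 0.015
.52,-.22,.43,88 -> [ 0.203 -0.057  0.   ] [ 0.     0.    -0.178] dist 0.063
.45,-.2,.4,58 -> [0.236 0.058 0.1  ] [0.    0.    0.167] dist 0.079
.43,-.24,.3,28 -> [-0.014 -0.148  0.333] [0.    0.    0.167] dist 0.11
.4235,-.287,.2,4 -> [-0.128 -0.093  0.333] [0.    0.    0.133] dist 0.111
.4235,-.287,.021,4 -> [0.    0.    0.597] [0. 0. 0.] dist 0.179
```

```bash
A=".46,-.27,.33,14 .4235,-.287,.2,4 .4235,-.287,.021,4"
python3 chk.py $A .4235,-.287,.2,4 .657,-.164,.2,4 .657,-.164,.027,4 .657,-.164,.23,4 .437,.007,.24,5.5 .437,.007,.125,5.5 .437,.007,.23,5.5 .591,-.12,.23,5.5 .591,-.12,.128,5.5 .591,-.12,.23,5.5 .434,-.088,.2,5.5 .434,-.088,.088,5.5; python3 plan.py $A
```

```text
.46,-.27,.33,14 [-0.33  0.02  0.83  1.66 -0.01  1.47  0.74] err 0.0 margin 0.4
.4235,-.287,.2,4 [-0.29  0.05  0.87  1.89 -0.04  1.21  0.66] err 0.0 margin 0.43
.4235,-.287,.021,4 [-0.16  0.35  0.8   2.06 -0.33  0.86  0.9 ] err 0.0 margin 0.34
.4235,-.287,.2,4 [-0.31  0.05  0.88  1.89 -0.04  1.21  0.66] err 0.0 margin 0.43
.657,-.164,.2,4 [-0.36  0.45  0.74  1.51 -0.31  1.3   0.49] err 0.0 margin 0.65
.657,-.164,.027,4 [-0.3   0.61  0.66  1.66 -0.43  1.02  0.57] err 0.0 margin 0.73
.657,-.164,.23,4 [-0.36  0.43  0.75  1.48 -0.29  1.35  0.47] err 0.0 margin 0.64
.437,.007,.24,5.5 [-0.74 -0.18  0.58  1.97  0.1   1.32 -0.1 ] err 0.0 margin 0.2
.437,.007,.125,5.5 [-0.74 -0.05  0.63  2.12  0.03  1.06 -0.02] err 0.0 margin 0.28
.437,.007,.23,5.5 [-0.74 -0.17  0.59  1.99  0.1   1.29 -0.09] err 0.0 margin 0.21
.591,-.12,.23,5.5 [-0.53  0.26  0.8   1.66 -0.2   1.3   0.4 ] err 0.0 margin 0.59
.591,-.12,.128,5.5 [-0.49  0.36  0.77  1.77 -0.28  1.12  0.46] err 0.0 margin 0.62
.591,-.12,.23,5.5 [-0.53  0.26  0.8   1.66 -0.2   1.3   0.4 ] err 0.0 margin 0.59
.434,-.088,.2,5.5 [-0.67 -0.15  0.73  2.03  0.11  1.23  0.12] err 0.0 margin 0.23
.434,-.088,.088,5.5 [-0.66  0.03  0.8   2.15 -0.03  0.97  0.26] err 0.0 margin 0.25
at [ 0.5811 -0.2512  0.4196] phi 22.32 t 28.12 F [0.3 0.5 0.3] open 0.0827
q [-0.22  0.33  0.8   1.21 -0.24  1.69  0.9 ]
.46,-.27,.33,14 -> [ 0.095 -0.397  0.299] [-0.    -0.     0.046] dist 0.152
.4235,-.287,.2,4 -> [-0.026 -0.132  0.433] [0.    0.    0.056] dist 0.136
.4235,-.287,.021,4 -> [0.    0.    0.597] [0. 0. 0.] dist 0.179
```

Everything left is feasible from here with margin. Straight to the tape.

```bash
python3 -m pendant '0.02 -0.08 0.06 0 0 0.01 1;0.04 -0.16 0.12 0 0 0.02 1;0.06 -0.24 0.18 0 0 0.03 1;0.08 -0.32 0.24 0 0 0.04 1;0.095 -0.397 0.299 0 0 0.046 1'
python3 -m pendant '-0.005 -0.03 0.1 0 0 0.01 1;-0.01 -0.06 0.2 0 0 0.02 1;-0.018 -0.09 0.3 0 0 0.035 1;-0.026 -0.12 0.4 0 0 0.05 1;-0.026 -0.132 0.433 0 0 0.056 1'
python3 -m pendant '0 0 0.1 0 0 0 1;0 0 0.2 0 0 0 1;0 0 0.3 0 0 0 1;0 0 0.4 0 0 0 1;0 0 0.45 0 0 0 1'
python3 -m pendant '0 0 0 0 0 0 1;0 0 0 0 0 0 1'
python3 plan.py .4235,-.287,.021,4
python3 - <<'E'
from h import *
s=robot.get_image("side");cv2.imwrite("pics/c7.png",cv2.resize(s[280:430,140:340],(800,600))[...,::-1])
E
```

```text
clock: 28.53
position: [0.4587, -0.2694, 0.3291]
tool_rot: [0.618, 0.786, -0.0, -0.0]
contact_force: [-1.4, -1.0, -0.5]
opening: 0.087
finger_force: 0.0
clock: 28.95
position: [0.4205, -0.286, 0.1968]
tool_rot: [0.686, 0.728, -0.001, -0.002]
contact_force: [-0.1, 0.8, -0.4]
opening: 0.0869
finger_force: 0.0
clock: 29.37
position: [0.4226, -0.2855, 0.0628]
tool_rot: [0.684, 0.729, -0.001, -0.001]
contact_force: [-0.1, -0.3, -0.3]
opening: 0.0869
finger_force: 0.0
clock: 29.53
position: [0.4232, -0.2865, 0.0655]
tool_rot: [0.685, 0.729, -0.001, -0.001]
contact_force: [0.2, -0.0, 0.4]
opening: 0.0871
finger_force: 0.0
at [ 0.4232 -0.2865  0.0655] phi 3.6 t 29.53 F [ 0.2 -0.   0.4] open 0.0871
q [-0.21  0.29  0.82  2.02 -0.26  0.94  0.81]
.4235,-.287,.021,4 -> [-0.002  0.001  0.148] [-0.001 -0.    -0.002] dist 0.045
```

View pics/c7.png

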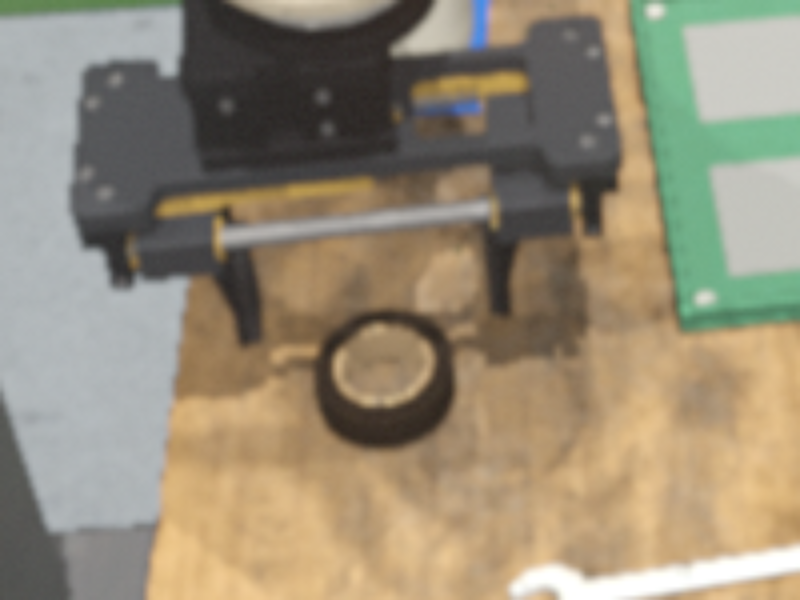

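Run:
```python
from h import *
f=lambda u,v:(140+u/4,280+v/4)
print("tips",[np.round(onz("side",f(u,v),.0485),4) for u,v in((250,343),(500,313))])
print("tape top rim",np.round(onz("side",f(385,364),.019),4))
print("tape bottom edge", np.round(onz("side",f(385,446),0),4), "top far edge",np.round(onz("side",f(385,310),.019),4))
```

```text
tips [array([ 0.3759, -0.3003,  0.0485]), array([ 0.4714, -0.294 ,  0.0485])]
tape top rim [ 0.4244 -0.2918  0.019 ]
tape bottom edge [ 0.4233 -0.3168  0.    ] top far edge [ 0.4238 -0.2648  0.019 ]
```

```bash
python3 -m pendant '-0.005 0.001 0.03 0 0 0 1;-0.005 0.001 0.07 0 0 0 1;-0.005 0.001 0.11 0 0 0 1;-0.005 0.001 0.14 0 0 0 1;-0.005 0.001 0.147 0 0 0 1'
python3 -m pendant '0 0 0 0 0 0 1;0 0 0 0 0 0 0.6;0 0 0 0 0 0 -1;0 0 0 0 0 0 -1;0 0 0 0 0 0 -1' 15
python3 -m pendant '0 0 0 0 0 0 -1;0 0 0 0 0 0 -1;0 0 0 0 0 0 -1;0 0 0 0 0 0 -1' 15
python3 plan.py
```

```text
clock: 30.0
position: [0.422, -0.2871, 0.0189]
tool_rot: [0.685, 0.729, -0.001, -0.002]
contact_force: [-0.4, -0.1, -0.8]
opening: 0.0869
finger_force: 0.0
clock: 30.42
position: [0.4234, -0.2879, 0.0212]
tool_rot: [0.685, 0.729, 0.0, -0.0]
contact_force: [0.6, 0.9, -0.0]
opening: 0.0684
finger_force: 0.0
clock: 30.75
position: [0.4232, -0.2877, 0.021]
tool_rot: [0.685, 0.729, 0.0, -0.0]
contact_force: [-0.1, 0.4, 3.3]
opening: 0.0556
finger_force: 15.0
at [ 0.4232 -0.2877  0.021 ] phi 3.54 t 30.75 F [-0.1  0.4  3.3] open 0.0556
q [-0.16  0.37  0.78  2.05 -0.34  0.85  0.88]
```

```bash
python3 -m pendant '0 0 -0.1 0 0 0 -1;0 0 -0.2 0 0 0 -1;0 0 -0.3 0 0 0 -1;0 0 -0.4 0 0 0 -1;0 0 -0.43 0 0 0 -1'
python3 plan.py .657,-.164,.15,3.5 .657,-.164,.029,3.5
```

```text
clock: 31.17
position: [0.4245, -0.2891, 0.1537]
tool_rot: [0.685, 0.728, 0.001, 0.002]
contact_force: [1.3, -0.7, -0.7]
opening: 0.0552
finger_force: 15.0
at [ 0.4245 -0.2891  0.1537] phi 3.49 t 31.17 F [ 1.3 -0.7 -0.7] open 0.0552
q [-0.29  0.15  0.88  1.94 -0.13  1.11  0.7 ]
.657,-.164,.15,3.5 -> [0.369 0.799 0.015] [ 0.001  0.    -0.   ] dist 0.264
.657,-.164,.029,3.5 -> [0.    0.    0.403] [0. 0. 0.] dist 0.121
```

```bash
python3 -m pendant '0.05 0.11 0 0 0 0 -1;0.1 0.22 0 0 0 0 -1;0.15 0.33 0 0 0 0 -1;0.2 0.44 0 0 0 0 -1;0.25 0.54 0 0 0 0 -1'
python3 -m pendant '0.04 0.09 0 0 0 0 -1;0.08 0.18 0 0 0 0 -1;0.119 0.259 0.01 0 0 0 -1;0.119 0.259 0.01 0 0 0 -1;0.119 0.259 0.01 0 0 0 -1'
python3 -m pendant '0 0 0.08 0 0 0 -1;0 0 0.18 0 0 0 -1;0 0 0.28 0 0 0 -1;0 0 0.31 0 0 0 -1;0 0 0.31 0 0 0 -1'
python3 -m pendant '0 0 0 0 0 0 -1;0 0 0 0 0 0 -1'
python3 plan.py .6575,-.164,.028,3.5
```

```text
clock: 31.58
position: [0.5819, -0.2013, 0.149]
tool_rot: [0.685, 0.729, 0.0, -0.001]
contact_force: [0.3, -0.7, -0.9]
opening: 0.0556
finger_force: 15.0
clock: 32.0
position: [0.6562, -0.161, 0.145]
tool_rot: [0.684, 0.73, -0.001, -0.001]
contact_force: [-1.0, -0.0, -0.3]
opening: 0.0555
finger_force: 15.0
clock: 32.42
position: [0.6529, -0.1627, 0.0511]
tool_rot: [0.685, 0.728, -0.002, -0.003]
contact_force: [-0.4, 0.0, 0.5]
opening: 0.0554
finger_force: 15.0
clock: 32.58
position: [0.6564, -0.1633, 0.0558]
tool_rot: [0.685, 0.728, 0.001, 0.001]
contact_force: [0.9, 1.1, 0.1]
opening: 0.0553
finger_force: 15.0
at [ 0.6564 -0.1633  0.0558] phi 3.5 t 32.58 F [0.9 1.1 0.1] open 0.0553
q [-0.31  0.62  0.68  1.61 -0.43  1.07  0.55]
.6575,-.164,.028,3.5 -> [-0.002  0.003  0.093] [0.001 0.    0.   ] dist 0.028
```

```bash
python3 -m pendant '-0.002 0.004 0.025 0 0 0 -1;-0.002 0.004 0.05 0 0 0 -1;-0.002 0.004 0.075 0 0 0 -1;-0.002 0.004 0.09 0 0 0 -1;-0.002 0.004 0.095 0 0 0 -1'
python3 -m pendant '0 0 0.001 0 0 0 -1;0 0 0.002 0 0 0 -1;0 0 0.002 0 0 0 -1'
python3 -m pendant '0 0 0 0 0 0 0.3;0 0 0 0 0 0 0.4;0 0 0 0 0 0 0.5;0 0 0 0 0 0 0.6;0 0 0 0 0 0 0.6'
python3 plan.py
python3 -m pendant '0 0 -0.06 0 0 0 0.6;0 0 -0.16 0 0 0 0.6;0 0 -0.28 0 0 0 0.6;0 0 -0.4 0 0 0 0.8;0 0 -0.52 0 0 0 0.8'
python3 -m pendant '0 0 -0.12 0 0 0 0.8;0 0 -0.2 0 0 0 0.8;0 0 -0.2 0 0 0 0.8'
python3 chk.py .437,.007,.25,5.5
python3 plan.py .437,.007,.25,5.5 .437,.007,.1255,5.5
```

```text
clock: 33.0
position: [0.6565, -0.1629, 0.0257]
tool_rot: [0.685, 0.729, -0.0, -0.001]
contact_force: [-8.0, 3.6, 21.6]
opening: 0.0556
finger_force: 15.0
clock: 33.25
position: [0.6565, -0.1629, 0.0257]
tool_rot: [0.685, 0.729, 0.0, -0.001]
contact_force: [-6.6, 3.4, 15.0]
opening: 0.0554
finger_force: 15.0
clock: 33.67
position: [0.6566, -0.163, 0.0243]
tool_rot: [0.685, 0.729, -0.0, -0.001]
contact_force: [0.2, 0.6, 0.2]
opening: 0.0678
finger_force: 0.0
at [ 0.6566 -0.163   0.0243] phi 3.54 t 33.67 F [0.2 0.6 0.2] open 0.0678
q [-0.3   0.66  0.66  1.63 -0.46  1.02  0.57]
clock: 34.08
position: [0.6565, -0.1631, 0.1821]
tool_rot: [0.685, 0.729, -0.0, -0.001]
contact_force: [0.7, 0.7, 0.8]
opening: 0.0755
finger_force: 0.0
clock: 34.33
position: [0.6589, -0.1643, 0.2468]
tool_rot: [0.685, 0.729, 0.002, 0.003]
contact_force: [1.1, -0.5, -0.5]
opening: 0.0778
finger_force: 0.0
.437,.007,.25,5.5 [-0.78 -0.19  0.61  1.96  0.11  1.34 -0.11] err 0.0 margin 0.19
at [ 0.6589 -0.1643  0.2468] phi 3.53 t 34.33 F [ 1.1 -0.5 -0.5] open 0.0778
q [-0.36  0.46  0.77  1.41 -0.32  1.39  0.48]
.437,.007,.25,5.5 -> [ 0.615 -0.703 -0.017] [ 0.002  0.    -0.011] dist 0.28
.437,.007,.1255,5.5 -> [0.    0.    0.415] [0. 0. 0.] dist 0.124
```

```bash
python3 -m pendant '0.08 -0.1 0 0 0 0 1;0.16 -0.2 0 0 0 0 1;0.24 -0.3 0 0 0 0 1;0.32 -0.4 0 0 0 0 1;0.4 -0.5 0 0 0 0 1'
python3 -m pendant '0.07 -0.07 0 0 0 0 1;0.14 -0.13 0 0 0 0 1;0.2 -0.18 0 0 0 0 1;0.215 -0.203 -0.01 0.002 0 -0.011 1;0.215 -0.203 -0.01 0.002 0 -0.011 1'
python3 -m pendant '0 0 0 0 0 0 1;0 0 0 0 0 0 1'
python3 plan.py .437,.007,.1255,5.5
python3 - <<'E'
from h import *
t,s=robot.get_image("top"),robot.get_image("side")
cv2.imwrite("pics/c8.png",np.hstack([cv2.resize(t[150:290,320:460],(400,400)),cv2.resize(s[160:360,200:400],(400,400))])[...,::-1])
cv2.imwrite("pics/s8.png",s[...,::-1]);cv2.imwrite("pics/t8.png",t[...,::-1])
E
```

```text
clock: 34.75
position: [0.4981, -0.0518, 0.2397]
tool_rot: [0.685, 0.729, -0.001, -0.001]
contact_force: [0.2, 0.5, 1.4]
opening: 0.0871
finger_force: 0.0
clock: 35.17
position: [0.434, 0.0093, 0.2441]
tool_rot: [0.67, 0.742, -0.002, -0.003]
contact_force: [0.3, -0.4, 1.1]
opening: 0.0871
finger_force: 0.0
clock: 35.33
position: [0.4357, 0.0071, 0.2438]
tool_rot: [0.673, 0.74, -0.002, -0.002]
contact_force: [0.6, 0.1, 0.2]
opening: 0.0869
finger_force: 0.0
at [0.4357 0.0071 0.2438] phi 5.41 t 35.33 F [0.6 0.1 0.2] open 0.0869
q [-0.82 -0.18  0.63  1.97  0.11  1.32 -0.12]
.437,.007,.1255,5.5 -> [-0.001  0.007  0.394] [-0.002 -0.    -0.001] dist 0.118
```

View pics/c8.png

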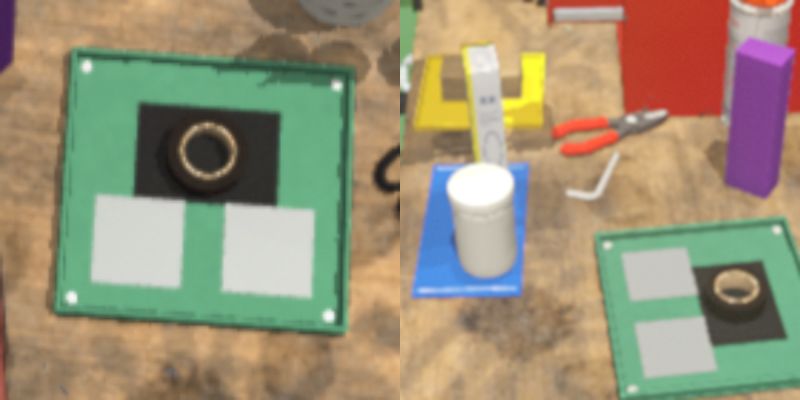

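Tape lies on the dark place, its ring at (205,152) against the rectangle's centre (207,154). Carton and tub are still upright. Now check tape centring and the grey squares' centres.

Run:
```python
from h import *
t=cv2.imread("pics/t8.png")[...,::-1].copy()
m=mask(t,(0,0,130),(180,45,255),(340,200,440,262))
for c in sorted(cv2.findContours(m,0,1)[0],key=cv2.contourArea)[-2:]: print("grey",rect("top",c,.006))
c=big(mask(t,(0,0,0),(180,255,90),(360,180,425,226)));print("dark",rect("top",c,.006))
f=lambda u,v:(320+u/2.857,150+v/2.857)
print("ring",onz("top",f(206,151),.025))
P=[onz("top",f(u,v),.006)[:2] for u,v in((137,103),(280,114),(277,206),(134,195))];print(np.mean(P,0))
```

```text
grey [ 592.2 -122.4   62.8   62.     2.8]
grey [ 596.5 -212.2   63.    62.     2.8]
dark [ 659.1 -164.    68.    99.     2.8]
ring [ 0.65572501 -0.16211568  0.025     ]
[ 0.65895004 -0.16486699]
```

Tape is about 3 mm from the middle, fine. Both grey centres agree with the original grasp poses. Regrasp the carton.

```bash
python3 -m pendant '-0.001 0.004 0.08 0 0 0 1;-0.001 0.004 0.17 0 0 0 1;-0.001 0.004 0.27 0 0 0 1;-0.001 0.004 0.36 0 0 0 1;-0.001 0.004 0.392 0 0 0 1'
python3 -m pendant '0 0 0 0 0 0 1;0 0 0 0 0 0 0.6;0 0 0 0 0 0 0;0 0 0 0 0 0 -1;0 0 0 0 0 0 -1' 20
python3 -m pendant '0 0 0 0 0 0 -1;0 0 0 0 0 0 -1;0 0 0 0 0 0 -1;0 0 0 0 0 0 -1;0 0 0 0 0 0 -1' 20
python3 plan.py .437,.0071,.215,5.5 .5916,-.1204,.215,5.5
```

```text
clock: 35.85
position: [0.4338, 0.0067, 0.1231]
tool_rot: [0.673, 0.74, -0.005, -0.003]
contact_force: [-0.6, -0.5, 0.2]
opening: 0.0869
finger_force: 0.0
clock: 36.27
position: [0.4363, 0.008, 0.1275]
tool_rot: [0.672, 0.74, -0.001, -0.002]
contact_force: [-0.8, 0.3, -0.4]
opening: 0.0678
finger_force: 0.0
clock: 36.68
position: [0.4354, 0.0079, 0.1263]
tool_rot: [0.672, 0.74, -0.002, -0.003]
contact_force: [-0.5, 0.7, 0.1]
opening: 0.035
finger_force: 0.0
at [0.4354 0.0079 0.1263] phi 5.52 t 36.68 F [-0.5  0.7  0.1] open 0.035
q [-0.81 -0.04  0.69  2.12  0.03  1.05 -0.04]
.437,.0071,.215,5.5 -> [-0.003  0.003 -0.296] [-0.002 -0.     0.   ] dist 0.089
.5916,-.1204,.215,5.5 -> [-0.472  0.472  0.   ] [0. 0. 0.] dist 0.2
```

```bash
python3 -m pendant '0 0.002 0 -0.002 0 0 -0.2;0 0.002 0 -0.002 0 0 -0.2;0 0.002 0 -0.002 0 0 -1;0 0.002 0 -0.002 0 0 -1;0 0.002 0 -0.002 0 0 -1' 20
python3 -m pendant '0 0 0 0 0 0 -1;0 0 0 0 0 0 -1;0 0 0 0 0 0 -1' 20
python3 plan.py
python3 -m pendant '0 0 -0.07 0 0 0 -1;0 0 -0.15 0 0 0 -1;0 0 -0.23 0 0 0 -1;0 0 -0.31 0 0 0 -1;0 0 -0.34 0 0 0 -1'
python3 plan.py .5916,-.1204,.225,5.5
```

```text
clock: 37.1
position: [0.436, 0.0079, 0.1263]
tool_rot: [0.672, 0.74, -0.0, -0.001]
contact_force: [-0.7, 0.5, 0.6]
opening: 0.0298
finger_force: 19.8
clock: 37.35
position: [0.436, 0.0079, 0.1263]
tool_rot: [0.672, 0.74, -0.0, -0.0]
contact_force: [-0.2, 0.2, -0.2]
opening: 0.03
finger_force: 19.8
at [0.436  0.0079 0.1263] phi 5.52 t 37.35 F [-0.2  0.2 -0.2] open 0.03
q [-0.81 -0.04  0.69  2.13  0.03  1.05 -0.04]
clock: 37.77
position: [0.4372, 0.0079, 0.2311]
tool_rot: [0.672, 0.74, 0.002, 0.0]
contact_force: [0.9, -0.3, -0.9]
opening: 0.0299
finger_force: 19.8
at [0.4372 0.0079 0.2311] phi 5.5 t 37.77 F [ 0.9 -0.3 -0.9] open 0.0299
q [-0.82 -0.17  0.64  1.99  0.11  1.29 -0.12]
.5916,-.1204,.225,5.5 -> [-0.475  0.471  0.021] [ 0.001 -0.001  0.   ] dist 0.201
```

```bash
python3 -m pendant '-0.08 0.09 0 0 0 0 -1;-0.18 0.18 0 0 0 0 -1;-0.28 0.28 0 0 0 0 -1;-0.38 0.38 0 0 0 0 -1;-0.475 0.471 0 0 0 0 -1'
python3 -m pendant '0 0 0 0 0 0 -1;0 0 0.06 0 0 0 -1;0 0 0.13 0 0 0 -1;0 0 0.2 0 0 0 -1;0 0 0.25 0 0 0 -1'
python3 -m pendant '0 0 0 0 0 0 -1;0 0 0 0 0 0 -1;0 0 0 0 0 0 -1;0 0 0 0 0 0 -1'
python3 plan.py .5916,-.1212,.1295,5.5
```

```text
clock: 38.18
position: [0.5921, -0.121, 0.2271]
tool_rot: [0.671, 0.741, -0.0, -0.0]
contact_force: [0.2, 0.2, 0.8]
opening: 0.0299
finger_force: 19.8
clock: 38.6
position: [0.5893, -0.1204, 0.1502]
tool_rot: [0.672, 0.74, -0.001, -0.001]
contact_force: [-1.3, 1.5, -1.8]
opening: 0.0302
finger_force: 19.8
clock: 38.93
position: [0.591, -0.1206, 0.1542]
tool_rot: [0.672, 0.74, 0.001, 0.0]
contact_force: [-0.3, 0.6, -0.7]
opening: 0.0302
finger_force: 19.8
at [ 0.591  -0.1206  0.1542] phi 5.52 t 38.93 F [-0.3  0.6 -0.7] open 0.0302
q [-0.54  0.39  0.84  1.72 -0.31  1.17  0.48]
.5916,-.1212,.1295,5.5 -> [-0.002  0.002  0.082] [ 0. -0.  0.] dist 0.025
```

```bash
python3 -m pendant '0 0.001 0.02 0 0 0 -1;0 0.002 0.045 0 0 0 -1;0 0.002 0.065 0 0 0 -1;0 0.002 0.078 0 0 0 -1;0 0.002 0.08 0 0 0 -1'
python3 -m pendant '0 0 0.002 0 0 0 -1;0 0 0.003 0 0 0 -1;0 0 0.004 0 0 0 -1;0 0 0.004 0 0 0 -1'
python3 plan.py
```

```text
clock: 39.35
position: [0.5908, -0.1202, 0.1283]
tool_rot: [0.672, 0.74, -0.0, -0.001]
contact_force: [-0.5, -0.3, -1.2]
opening: 0.0299
finger_force: 19.9
clock: 39.68
position: [0.5909, -0.1203, 0.1283]
tool_rot: [0.672, 0.74, 0.0, -0.001]
contact_force: [-2.7, 1.6, 4.1]
opening: 0.0301
finger_force: 19.9
at [ 0.5909 -0.1203  0.1283] phi 5.51 t 39.68 F [-2.7  1.6  4.1] open 0.0301
q [-0.53  0.41  0.83  1.75 -0.34  1.13  0.5 ]
```

Seated (4 N contact). Release gently and go for the tub.

```bash
python3 -m pendant '0 0 0 0 0 0 -0.2;0 0 0 0 0 0 -0.1;0 0 0 0 0 0 0;0 0 0 0 0 0 0.3;0 0 0 0 0 0 0.6'
python3 -m pendant '0 0 0 0 0 0 0.6;0 0 0 0 0 0 0.6;0 0 0 0 0 0 0.6'
python3 -m pendant '0 0 -0.08 0 0 0 0.6;0 0 -0.18 0 0 0 0.6;0 0 -0.28 0 0 0 0.6;0 0 -0.34 0 0 0 0.9;0 0 -0.34 0 0 0 0.9'
python3 chk.py .434,-.0885,.225,5.5 .434,-.0885,.0885,5.5 .434,-.0885,.17,5.5 .5948,-.2113,.17,5.5 .5948,-.2113,.09,5.5 
python3 plan.py .434,-.0885,.225,5.5 .434,-.0885,.0885,5.5
```

```text
clock: 40.1
position: [0.591, -0.1204, 0.1279]
tool_rot: [0.672, 0.74, -0.0, -0.0]
contact_force: [0.3, -0.0, 0.8]
opening: 0.0499
finger_force: 0.0
clock: 40.35
position: [0.591, -0.1203, 0.1279]
tool_rot: [0.672, 0.74, -0.0, -0.0]
contact_force: [-0.1, 0.1, 0.6]
opening: 0.0663
finger_force: 0.0
clock: 40.77
position: [0.5928, -0.1212, 0.2342]
tool_rot: [0.672, 0.74, 0.002, 0.002]
contact_force: [0.0, -0.3, -0.3]
opening: 0.0766
finger_force: 0.0
.434,-.0885,.225,5.5 [-0.76 -0.19  0.8   1.99  0.14  1.29  0.08] err 0.0 margin 0.19
.434,-.0885,.0885,5.5 [-0.76  0.03  0.91  2.15 -0.03  0.97  0.26] err 0.0 margin 0.25
.434,-.0885,.17,5.5 [-0.78 -0.13  0.85  2.07  0.11  1.16  0.13] err 0.0 margin 0.25
.5948,-.2113,.17,5.5 [-0.45  0.43  0.94  1.66 -0.37  1.23  0.67] err 0.0 margin 0.45
.5948,-.2113,.09,5.5 [-0.4   0.52  0.89  1.74 -0.44  1.1   0.73] err 0.0 margin 0.5
at [ 0.5928 -0.1212  0.2342] phi 5.5 t 40.77 F [ 0.  -0.3 -0.3] open 0.0766
q [-0.57  0.32  0.88  1.63 -0.25  1.31  0.44]
.434,-.0885,.225,5.5 -> [ 0.159 -0.517  0.028] [0.002 0.    0.   ] dist 0.162
.434,-.0885,.0885,5.5 -> [0.    0.    0.455] [0. 0. 0.] dist 0.136
```

```bash
python3 -m pendant '0.03 -0.1 0 0 0 0 1;0.06 -0.21 0 0 0 0 1;0.1 -0.32 0 0 0 0 1;0.13 -0.43 0 0 0 0 1;0.159 -0.517 0.02 0 0 0 1'
python3 -m pendant '0 0 0 0 0 0 1;0 0 0.08 0 0 0 1;0 0 0.16 0 0 0 1;0 0 0.2 0 0 0 1;0 0 0.2 0 0 0 1'
python3 plan.py .434,-.0885,.0885,5.5
```

```text
clock: 41.18
position: [0.4303, -0.0878, 0.2237]
tool_rot: [0.672, 0.74, 0.0, -0.0]
contact_force: [0.4, -0.5, -0.2]
opening: 0.0869
finger_force: 0.0
clock: 41.6
position: [0.4302, -0.0876, 0.1615]
tool_rot: [0.672, 0.74, -0.002, -0.002]
contact_force: [-0.7, 0.7, -0.1]
opening: 0.0872
finger_force: 0.0
at [ 0.4302 -0.0876  0.1615] phi 5.53 t 41.6 F [-0.7  0.7 -0.1] open 0.0872
q [-0.8  -0.11  0.87  2.08  0.1   1.14  0.12]
.434,-.0885,.0885,5.5 -> [-0.004  0.013  0.243] [-0.001 -0.     0.   ] dist 0.073
```

```bash
python3 -m pendant '-0.003 0.01 0.04 0 0 0 1;-0.003 0.01 0.1 0 0 0 1;-0.003 0.01 0.17 0 0 0 1;-0.003 0.01 0.22 0 0 0 1;-0.003 0.01 0.238 0 0 0 1'
python3 -m pendant '0 0 0 0 0 0 1;0 0 0 0 0 0 0.7;0 0 0 0 0 0 0.5'
python3 plan.py .434,-.0885,.0885,5.5
```

```text
clock: 42.02
position: [0.4344, -0.0883, 0.0914]
tool_rot: [0.672, 0.74, -0.001, -0.001]
contact_force: [-0.8, -0.1, -0.5]
opening: 0.0875
finger_force: 0.0
clock: 42.27
position: [0.4358, -0.0884, 0.0937]
tool_rot: [0.672, 0.74, 0.001, -0.0]
contact_force: [-0.4, -0.6, 0.5]
opening: 0.0801
finger_force: 0.0
at [ 0.4358 -0.0884  0.0937] phi 5.51 t 42.27 F [-0.4 -0.6  0.5] open 0.0801
q [-0.8   0.04  0.93  2.15 -0.04  0.97  0.26]
.434,-.0885,.0885,5.5 -> [ 0.    -0.006  0.017] [ 0. -0.  0.] dist 0.005
```

```bash
python3 -m pendant '0 -0.005 0.01 0 0 0 0.6;0 -0.005 0.014 0 0 0 0.5;0 -0.005 0.014 0 0 0 0.4;0 -0.005 0.014 0 0 0 -1;0 -0.005 0.014 0 0 0 -1' 20
python3 -m pendant '0 0 0 0 0 0 -1;0 0 0 0 0 0 -1;0 0 0 0 0 0 -1;0 0 0 0 0 0 -1;0 0 0 0 0 0 -1' 20
python3 plan.py
python3 -m pendant '0 0 -0.06 0 0 0 -1;0 0 -0.13 0 0 0 -1;0 0 -0.2 0 0 0 -1;0 0 -0.26 0 0 0 -1;0 0 -0.27 0 0 0 -1'
python3 plan.py .5948,-.2113,.16,5.5
```

```text
clock: 42.68
position: [0.4336, -0.0884, 0.0886]
tool_rot: [0.672, 0.74, 0.0, -0.0]
contact_force: [-0.8, -0.5, 0.1]
opening: 0.0578
finger_force: 20.0
clock: 43.1
position: [0.4336, -0.0885, 0.0885]
tool_rot: [0.672, 0.74, 0.0, -0.0]
contact_force: [-2.0, -0.2, 3.3]
opening: 0.0578
finger_force: 20.0
at [ 0.4336 -0.0885  0.0885] phi 5.51 t 43.1 F [-2.  -0.2  3.3] open 0.0578
q [-0.79  0.05  0.93  2.16 -0.05  0.95  0.26]
clock: 43.52
position: [0.4349, -0.0886, 0.1717]
tool_rot: [0.672, 0.74, 0.002, 0.001]
contact_force: [1.2, -0.3, -2.4]
opening: 0.0578
finger_force: 20.0
at [ 0.4349 -0.0886  0.1717] phi 5.5 t 43.52 F [ 1.2 -0.3 -2.4] open 0.0578
q [-0.82 -0.13  0.88  2.07  0.11  1.16  0.11]
.5948,-.2113,.16,5.5 -> [-0.458  0.491  0.04 ] [ 0.001 -0.     0.   ] dist 0.202
```

```bash
python3 -m pendant '-0.08 0.09 0 0 0 0 -1;-0.17 0.18 0 0 0 0 -1;-0.27 0.28 0 0 0 0 -1;-0.36 0.385 0 0 0 0 -1;-0.458 0.491 0 0 0 0 -1'
python3 -m pendant '0 0 0 0 0 0 -1;0 0 0.05 0 0 0 -1;0 0 0.11 0 0 0 -1;0 0 0.17 0 0 0 -1;0 0 0.19 0 0 0 -1'
python3 -m pendant '0 0 0 0 0 0 -1;0 0 0 0 0 0 -1;0 0 0 0 0 0 -1'
python3 plan.py .5952,-.2113,.0905,5.5
```

```text
clock: 43.93
position: [0.5883, -0.2062, 0.1667]
tool_rot: [0.671, 0.741, -0.001, -0.001]
contact_force: [1.2, 0.9, 0.7]
opening: 0.058
finger_force: 20.0
clock: 44.35
position: [0.5849, -0.2056, 0.1083]
tool_rot: [0.672, 0.74, -0.002, -0.002]
contact_force: [-0.7, -0.0, -1.5]
opening: 0.0576
finger_force: 20.0
clock: 44.6
position: [0.5872, -0.2063, 0.1131]
tool_rot: [0.672, 0.74, 0.0, 0.0]
contact_force: [-0.2, -0.1, -1.4]
opening: 0.0577
finger_force: 20.0
at [ 0.5872 -0.2063  0.1131] phi 5.52 t 44.6 F [-0.2 -0.1 -1.4] open 0.0577
q [-0.43  0.52  0.93  1.72 -0.45  1.14  0.72]
.5952,-.2113,.0905,5.5 -> [-0.019  0.025  0.075] [ 0. -0.  0.] dist 0.025
```

```bash
python3 -m pendant '-0.01 0.012 0.02 0 0 0 -1;-0.019 0.025 0.04 0 0 0 -1;-0.019 0.025 0.058 0 0 0 -1;-0.019 0.025 0.068 0 0 0 -1;-0.019 0.025 0.073 0 0 0 -1'
python3 -m pendant '0 0 0.001 0 0 0 -1;0 0 0.002 0 0 0 -1;0 0 0.002 0 0 0 -1'
python3 plan.py
```

```text
clock: 45.02
position: [0.5948, -0.212, 0.0906]
tool_rot: [0.672, 0.74, -0.0, -0.0]
contact_force: [-4.6, 0.1, 14.1]
opening: 0.0578
finger_force: 20.0
clock: 45.27
position: [0.5947, -0.2119, 0.0906]
tool_rot: [0.673, 0.74, -0.0, -0.0]
contact_force: [-3.5, -0.1, 7.9]
opening: 0.0576
finger_force: 20.0
at [ 0.5947 -0.2119  0.0906] phi 5.48 t 45.27 F [-3.5 -0.1  7.9] open 0.0576
q [-0.4   0.56  0.9   1.71 -0.48  1.11  0.75]
```

Seated at the original pose. Release, lift, move back clear and look.

```bash
python3 -m pendant '0 0 0 0 0 0 0.5;0 0 0 0 0 0 0.7;0 0 0 0 0 0 0.8;0 0 0 0 0 0 0.9;0 0 0 0 0 0 0.9'
python3 -m pendant '0 0 0 0 0 0 0.9;0 0 0 0 0 0 0.9'
python3 -m pendant '0 0 -0.08 0 0 0 0.9;0 0 -0.18 0 0 0 0.9;0 0 -0.3 0 0 0 0.9;0 0 -0.42 0 0 0 0.9;0 0 -0.54 0 0 0 0.9'
python3 -m pendant '-0.05 -0.1 -0.05 0 0 0 0.9;-0.1 -0.2 -0.05 0 0 0 0.9;-0.15 -0.3 -0.05 0 0 0 0.9;-0.2 -0.38 -0.05 0 0 0 0.9;-0.2 -0.38 -0.05 0 0 0 0.9'
python3 -m pendant '0 0 0 0 0 0 0.9;0 0 0 0 0 0 0.9;0 0 0 0 0 0 0.9'
python3 - <<'E'
from h import *
t,s=robot.get_image("top"),robot.get_image("side")
cv2.imwrite("pics/t9.png",t[...,::-1])
cv2.imwrite("pics/c9.png",np.hstack([cv2.resize(t[150:350,140:460],(480,300)),cv2.resize(s[160:360,190:400],(315,300))])[...,::-1])
c2=big(cv2.morphologyEx(mask(t,(0,0,215),(180,60,255),(355,195,395,230))|mask(t,(22,60,150),(35,255,255),(355,200,395,224)),3,np.ones((3,3)))); print("carton",rect("top",c2,.165))
c=big(mask(t,(0,0,215),(180,40,255),(400,208,442,252)));print("lid",rect("top",c,.095))
c=big(mask(t,(8,40,70),(24,220,255),(165,265,230,335)));print("blk",rect("top",c,.038))
E
```

```text
clock: 45.68
position: [0.5948, -0.2109, 0.0896]
tool_rot: [0.672, 0.74, -0.0, -0.001]
contact_force: [-0.3, -0.1, 0.5]
opening: 0.0799
finger_force: 0.0
clock: 45.85
position: [0.5947, -0.211, 0.0897]
tool_rot: [0.672, 0.74, -0.0, -0.0]
contact_force: [-0.6, -0.4, 0.3]
opening: 0.0824
finger_force: 0.0
clock: 46.27
position: [0.5945, -0.2111, 0.2534]
tool_rot: [0.672, 0.74, -0.0, -0.001]
contact_force: [1.7, -0.3, 0.6]
opening: 0.083
finger_force: 0.0
clock: 46.68
position: [0.4819, -0.2868, 0.2674]
tool_rot: [0.675, 0.738, 0.0, -0.0]
contact_force: [1.0, -1.2, -0.4]
opening: 0.0829
finger_force: 0.0
clock: 46.93
position: [0.4882, -0.2807, 0.2667]
tool_rot: [0.672, 0.741, -0.0, -0.001]
contact_force: [0.7, 0.3, 1.0]
opening: 0.0826
finger_force: 0.0
carton [ 592.5 -119.5   31.7   48.     5.6]
lid [ 596.7 -212.    56.5   54.8    5.2]
blk [421.8 191.2  50.2  91.3  87.5]
```

View pics/c9.png

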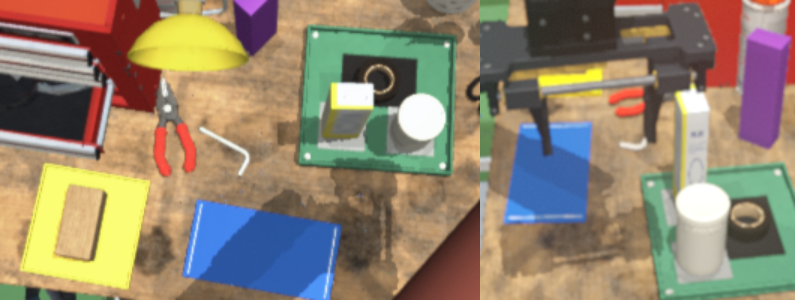

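All is in place: the block is mid-tray (about 1 mm off), the tape is on the dark place, and carton and tub are upright within 2 mm of their starting spots. The robot is clear, so I hand in.

```bash
python3 -c "
from bench import robot
print(robot.sign_off())"
```

```text
the job is handed in; nothing more can be done
None
```

The job is done and handed in at about 47 s: the block is flat in the middle of the tray, the tape is flat on the back place about 3 mm off centre, and the carton and tub are upright within about 2 mm of where they started.

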